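# Sort a carver's mixed tray: parts to their bins, offcuts tipped into the scrap box

### The job

Clear the carver's sorter tray: first lay the turned spindle in the long parts bin and both round rosettes in the square parts bin, putting them in gently and not letting them drop. Then carry the tray by its cross handle with the three offcuts in it, stand it straight on the scrap box's ledge with its open end just over the box and let go; take it again by the round bar at its tail and tip it until all three offcuts have slid into the scrap box. Finish with the tray lying flat on the ledge again, and leave the other tools and pots on the bench where they are.

Things in the scene. Friction and masses are not known exactly. Their poses are not given: they have to be found in the camera images.
- tray: Grey metal sorter tray holding the mixed pieces, 231 long (its x), 142 wide (its y), 0.4 kg. Floor 5 thick; side walls and tail wall 6 thick, 32 high; the +x end (mouth) is open, without lip. Origin on the underside of the floor, 105 behind the mouth; inside runs from x=-120 to +105, y=-65 to +65. z up.
- tray_handle (a point): Middle of the tray's fixed wooden cross handle: a rectangular bar along the tray's y, 12 wide (x) and 14 high, spanning the tray over its origin; this point is 56 above the tray's underside, bar top at 63, 44 clear above the tray's floor. The end posts rise from the side walls, so the free bar is 120 long.
- tray_tail (a point): Middle of the tray's round steel tail bar, 10 in diameter, along the tray's y, right above the tail wall (x=-123), 54 above the underside; 17 free below it down to the wall top; two posts, 72 apart inside, carry it. Pinched across x it can turn between the fingers.
- tray_mouth (a point): Middle of the lower edge of the tray's open end (tray x=105, z=0).
- scrap_box: Fixed wooden scrap box with a solid ledge on one side. Origin on the bench below the edge between ledge and box; +x points from the ledge into the box, z up. Ledge: flat top 50 high, from x=-170 to 0, 170 wide (y). Box: inside x=0 to 170, 190 wide (y), floor 6 thick, outer walls 80 high and 8 thick; towards the ledge it is open above 50.
- scrap_edge (a point): Middle of the ledge's top edge towards the box (scrap_box x=0, z=50). The tray standing on the ledge pivots about this edge when lifted at its tail; offcuts start to slide in it at 25 to 37 deg of tilt.
- scrap_floor (a point): Middle of the scrap box's inner floor.
- bin_long: Fixed long parts bin for spindles: open wooden box 100 (x) by 160 (y) outside, 38 high, walls and floor 6 thick; origin at the centre of its underside, z up.
- bin_square: Fixed square parts bin for rosettes: open wooden box 125 by 125 outside, 38 high, walls and floor 6 thick; origin at the centre of its underside, z up.
- spindle: Little turned baluster of pale wood lying in the tray, 72 long (its x), square ends 20 by 20, smooth round waist 18 in diameter over the middle 20; 22 g; origin at the centre of its underside (axis 10 above), z up.
- rosette_a: Round carved rosette of pale wood in the tray, lying flat: disc 38 in diameter, rim 14 high, petals to about 19; 20 g; origin at the centre of its underside, z up.
- rosette_b: Round carved rosette of pale wood in the tray, lying flat: disc 38 in diameter, rim 14 high, petals to about 19; 20 g; origin at the centre of its underside, z up.
- offcut_a: Offcut of pale wood in the tray, notched block 28 by 24 by 22 high, 15 g; origin at the centre of its underside, z up.
- offcut_b: Offcut of pale wood in the tray, wedge-like block about 30 by 22 by 20 high, 15 g; origin at the centre of its underside, z up.
- offcut_c: Offcut of pale wood in the tray, stepped block 29 by 26 by 18 high, 14 g; origin at the centre of its underside, z up.
- gouge: Bystander: carving gouge 250 long (x), handle 26 thick, lying on the bench; origin at the centre of its underside, z up.
- chisel: Bystander: chisel 220 long (x), handle 26 thick, lying on the bench; origin at the centre of its underside, z up.
- mallet: Bystander: round wooden mallet standing on its head, head 76 in diameter and 90 high, 200 high with the handle; origin at the centre of its underside, z up.
- wax_jar: Bystander: amber glass jar, 66 in diameter, 70 high; origin at the centre of its underside, z up.
- brass_tin: Bystander: open brass tin, 90 in diameter, 55 high; origin at the centre of its underside, z up.
- brush: Bystander: bench brush lying on the bench; origin on its underside.

How it is judged:
By the outcome, as a careful person would: the job done as asked, in the order asked, and still so for the second after the job is handed in, with the robot touching nothing.
It also fails if it takes over 72 s, if anything falls off the work surface, if the arm or the gripper's body presses on something with over 40 N, if the wrist force passes 120 N, or if a joint passes its speed limit or range.

### The arm

A 6-joint arm with a two-finger parallel gripper is mounted at the origin on the work surface. World frame = base frame: x ahead of the robot, y to its left, z up, the work surface at z = 0. Lengths are in m, angles in degrees, forces in N, time in s.
With the tool pointing down it reaches from about 0.275 to 0.85 m from the base axis. Payload 19 kg.
Tool frame: the origin (TCP) lies midway between the tips of the shut fingers; the grasp point (between the pads) lies 19 mm behind it; y points along the fingers, x is the direction in which the jaws open and shut, and the axes are right-handed (so a half turn about y gives the same grasp; the last joint's range is limited). The gripper opens to 85 mm and grips with 20 to 120 N. Pads are 22 mm wide; open, the fingers measure 114 mm over their backs; the gripper's body (76 mm by 85 mm) begins 54 mm behind the grasp point. The pads swing forward as they close: fully open they stand 13 mm farther back than shut.
Start: joints at [-71.734, 8.623, 82.357, -0, 89.026, -7.678], TCP at [0.252, -0.517, 0.231] pointing down, gripper open.
Joint ranges: [-160.23, 160.23], [-39.13, 120.54], [6.94, 153.29], [-79.49, 259.48], [9.18, 160.14], [-161.06, 161.06]. Speed limits (degrees/s): [108.29, 108.29, 127.2, 172.46, 172.46, 172.46].

### API

Orientations are given as a 3x3 rotation matrix whose columns are the frame's x, y, z axes.
In Python, from workcell import robot, cams gives the robot as it stands.
- The arm moves only by the tool send_rows, never from a script. Its argument "series" is a list of rows, each an object with "rotation": the turn, a rotation vector about the tool's x, y, z in rad, a list of three; "delta_pos": the shift along the tool's x, y, z in cm, a list of three; "hand": the finger opening in cm, from 0 to 8.54. A call has 1 to 10 rows; each row is the pose to reach, as a shift and turn from the pose commanded when the call began, along the tool's axes at that moment; what a row does not reach only later rows make up. A row lasts 1/10 s, in which the tool goes at most 50 mm and 8.59 degrees, less where a joint would pass 70% of its speed; a pose out of reach is approached as far as the arm can. A call with a gripper value outside its range is refused whole. The fingers move at their own pace and stop on an object; "grip_force" is the grip in N (left out, the last holds). Time passes only in rows, so rows that repeat a pose let the fingers close. It gives the time, the measured TCP pose, the force and the opening at its end, in the units of the state.
- robot.sense(): the state, without advancing time (a new reading comes with each control period).
- cams.capture(name): name is "side" or "top"; returns the picture (420x560x3 uint8, blue, green, red); there is no depth.
- cams.camera_params(name): a dict with "fx", "fy", "cx", "cy" (pixels), "dist" ([k1, k2, p1, p2, k3] as OpenCV has them; the pictures are not rectified), "R" (3x3) and "t" (3): a world point X has camera coordinates R X + t. Camera axes: x right, y down, z forward; pixel columns grow to the right and rows downward; lengths in m; the calibration is good to about 2 mm. A picture is of the moment at which its call begins. camera_params takes no time and is no camera call.
- robot.job_done(): hands the job in, once; it reports no verdict.
The state is a dict: "time": time; "joint_positions": joint angles; "dq": joint speeds; "joint_efforts": joint torques, N m; "tool_pos": TCP position; "tool_rot": TCP orientation; "force": force on the tool from outside, world axes, zero at the start; "wrist_torque": the same for the moment, N m; "opening": finger opening in m.
Only numpy, scipy, OpenCV 4.12 (cv2) and the standard library are available. Lean on these libraries where they do the work, as an engineer would, in place of code of your own. Each camera call takes 0.05 s, during which the arm holds its last target. There are 200 camera calls.

## Working session

There is one attempt and no reset: what is moved stays moved. The work goes in short steps, Python scripts to look and compute and a tool call to move; the robot and the scene stay as the last step left them, time stands still between calls to the robot, and variables do not carry over. Pictures are saved under pics/ and viewed, about 8 in all and at most 12, crops included, and the job is handed in when it is done.

Besides the shell and the picture viewer there is one more tool, called after ">>>" by a JSON object that holds its "name" and its "arguments", one argument or row to a line. send_rows: Moves the arm, as the interface text tells. Its arguments: {"type":"object","properties":{"series":{"type":"array"},"grip_force":{"type":"number"}},"required":["series"]}

```bash
ls; mkdir -p pics
python3 - <<'E'
from workcell import robot,cams
import cv2,numpy as np
for n in("top","side"):
    im=cams.capture(n); cv2.imwrite(f"pics/{n}0.png",im)
    p=cams.camera_params(n); R=np.array(p["R"]);t=np.array(p["t"])
    print(n,p["fx"],p["fy"],p["cx"],p["cy"],p["dist"],"C",-R.T@t,"\n",R)
s=robot.sense();print(s)
E
```

```text
pics
top 502.9697321575164 502.9697321575164 291.3868374447734 214.95825971779126 [-0.08658863  0.          0.          0.          0.        ] C [0.3865323  0.0128326  1.22627647] 
 [[ 0.01899465 -0.9998062  -0.00517391]
 [-0.98972876 -0.01806934 -0.14181141]
 [ 0.14169043  0.00781443 -0.98988017]]
side 426.5050016152152 426.5050016152152 280.11143561169797 211.42618576709143 [-0.07613594  0.          0.          0.          0.        ] C [ 0.54022797 -0.79316723  0.78840489] 
 [[ 0.99863455 -0.05043964 -0.0135967 ]
 [-0.0435696  -0.66058253 -0.7494881 ]
 [ 0.02882217  0.74905712 -0.66187818]]
{'time': 0.1, 'joint_positions': array([-7.17350420e+01,  8.64937294e+00,  8.23855835e+01, -9.00972067e-04,
        8.90254118e+01, -7.67804159e+00]), 'dq': array([-0.04543384, -0.11949974, -0.10770022,  0.03619006, -0.04871126,
       -0.08693773]), 'joint_efforts': array([ 6.02485656e-03, -7.14373684e+01, -5.71796787e+01, -2.44453295e-04,
        6.99155455e-03, -2.85785330e-05]), 'tool_pos': array([ 0.25146178, -0.51688408,  0.23075562]), 'tool_rot': array([[ 4.37476837e-01, -3.45148928e-04,  8.99229614e-01],
       [-8.99229071e-01,  9.95612868e-04,  4.37476955e-01],
       [-1.04627928e-03, -9.99999445e-01,  1.25189618e-04]]), 'force': array([ 0.44908049, -0.03112087, -0.44277287]), 'wrist_torque': array([0.0052273 , 0.02978768, 0.00588723]), 'opening': 0.0852182212220843}
```

View pics/top0.png

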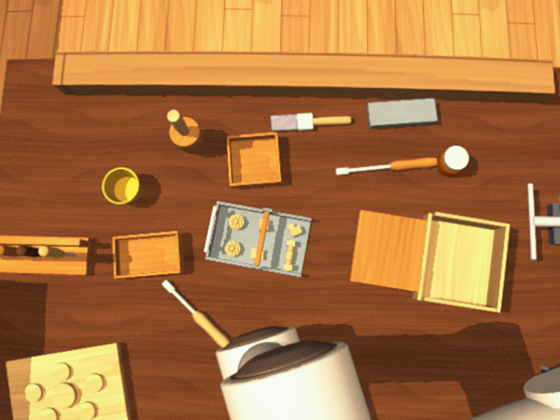

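View pics/side0.png

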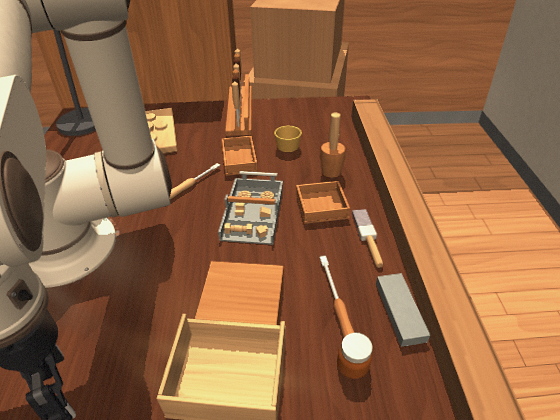

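The top view shows the tray around (258,238) with its tail on the left at (212,230), the long bin at (147,255), the square bin at (254,160), and the ledge and box at (388,250) and (465,262). The side view agrees. I'll enlarge the tray in both views.

```bash
cat > h.py <<'E'
import numpy as np,cv2
from workcell import robot,cams
def P(n):
    p=cams.camera_params(n)
    K=np.array([[p["fx"],0,p["cx"]],[0,p["fy"],p["cy"]],[0,0,1]])
    return K,np.array(p["dist"]),np.array(p["R"]),np.array(p["t"])
def ray(n,uv):
    K,d,R,t=P(n); q=cv2.undistortPoints(np.array([[uv]],float),K,d)[0,0]
    return -R.T@t, R.T@np.array([q[0],q[1],1])
def at(n,uv,z):
    C,v=ray(n,uv); return C+v*(z-C[2])/v[2]
def px(n,X):
    K,d,R,t=P(n); return cv2.projectPoints(np.array([X],float),cv2.Rodrigues(R)[0],t,K,d)[0][0,0]
def tri(a,b):
    C1,v1=ray("top",a);C2,v2=ray("side",b)
    A=np.c_[v1,-v2];s=np.linalg.lstsq(A,C2-C1,rcond=None)[0]
    p,q=C1+s[0]*v1,C2+s[1]*v2
    return (p+q)/2,np.linalg.norm(p-q)
E
python3 - <<'E'
import cv2,numpy as np
def crop(f,x0,y0,w,h,s):
    c=cv2.resize(cv2.imread(f)[y0:y0+h,x0:x0+w],None,fx=s,fy=s,interpolation=cv2.INTER_CUBIC)
    for i in range(0,w,10):
        cv2.line(c,(i*s,0),(i*s,6),(0,0,255),1); 
        if i%20==0: cv2.putText(c,str(x0+i),(i*s,16),0,.35,(0,255,255),1)
    for i in range(0,h,10):
        cv2.line(c,(0,i*s),(6,i*s),(0,0,255),1); cv2.putText(c,str(y0+i),(8,i*s+4),0,.35,(0,255,255),1)
    return c
cv2.imwrite("pics/c1.png",crop("pics/top0.png",200,192,120,90,6))
cv2.imwrite("pics/c2.png",crop("pics/side0.png",210,165,80,82,7))
E
```

```text
(no output)
```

View pics/c1.png

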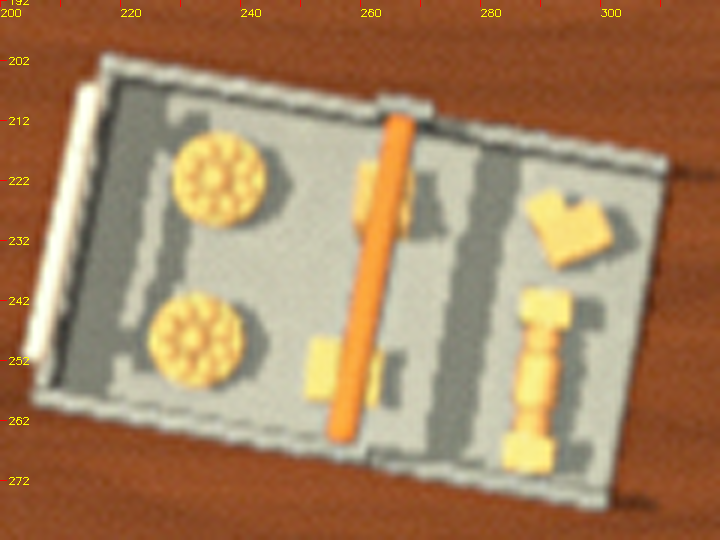

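View pics/c2.png

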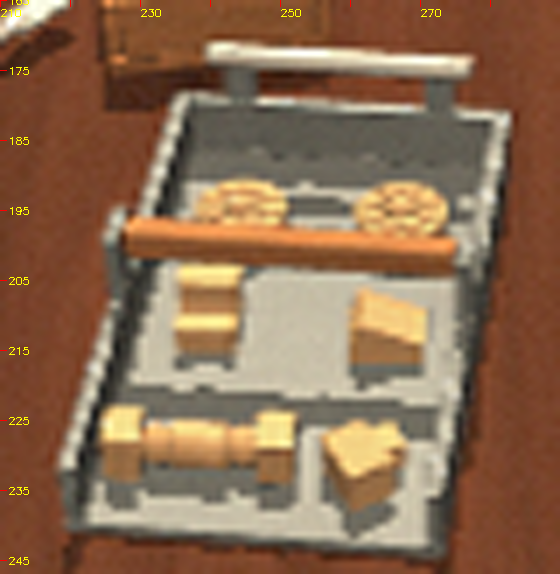

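Crop c1 (6x) shows:
- the tray's rim corners at (217,201.5), (206,258.7), (311,218.7) and (301,276)
- the rosettes at (236.5,222) and (232.7,248.7)
- the spindle at (289.5,255.5), just inside the mouth
- offcuts under the handle at (264,225) and (257,254), and one at (295,230)

Crop c2 confirms this, with all pieces lying flat. Next I'll turn these into world positions.

Run:
```python
from h import *
np.set_printoptions(precision=4,suppress=True)
f=lambda x,y:(200+x/6,192+y/6)
T=lambda x,y,z:at("top",f(x,y),z)
c=[T(103,57,.032),T(35,400,.032),T(605,505,.032),T(667,160,.032)]
for q in c: print("tray corner",q)
h1,h2=T(400,115,.063),T(341,438,.063)
ctr=sum(c)/4; x=(c[2]+c[3]-c[0]-c[1])/2; y=(c[0]+c[3]-c[1]-c[2])/2
print("L",np.linalg.norm(x),"W",np.linalg.norm(y),"yawx",np.degrees(np.arctan2(x[1],x[0])),"yawy-90",np.degrees(np.arctan2(y[1],y[0]))-90)
xu=x/np.linalg.norm(x); print("ctr",ctr,"origin est",ctr+xu*(-.126+.105-(-.126+.105)/2)*-1*0+xu*.0105)
print("handle",h1,h2,(h1+h2)/2,np.linalg.norm(h1-h2),"yaw",np.degrees(np.arctan2(*(h1-h2)[1::-1])))
b1,b2=T(88,85,.054),T(35,352,.054);print("tailbar",b1,b2,(b1+b2)/2)
print("rosA",T(219,180,.022),"rosB",T(196,340,.022))
s1,s2=T(546,309,.025),T(528,452,.025);print("spindle",s1,s2,(s1+s2)/2,"yaw",np.degrees(np.arctan2(*(s1-s2)[1::-1])))
for n,q in dict(ocR=(570,228),ocU=(384,200),ocD=(344,372)).items(): print(n,T(*q,.025))
im=cv2.imread("pics/top0.png");hsv=cv2.cvtColor(im,cv2.COLOR_BGR2HSV)
for q in [(147,256),(119,260),(254,160),(231,160),(390,250),(465,262),(432,230),(330,250),(150,240)]: print(q,hsv[q[1],q[0]])
def rect(name,roi,lo,hi,z):
    m=np.zeros(im.shape[:2],np.uint8);x0,y0,x1,y1=roi
    m[y0:y1,x0:x1]=cv2.inRange(hsv,lo,hi)[y0:y1,x0:x1]
    m=cv2.morphologyEx(m,cv2.MORPH_CLOSE,np.ones((5,5)));m=cv2.morphologyEx(m,cv2.MORPH_OPEN,np.ones((5,5)))
    k=max(cv2.findContours(m,0,2)[0],key=cv2.contourArea)
    b=cv2.approxPolyDP(cv2.convexHull(k),6,True)[:,0];print(name,b.tolist())
    for q in b: print("   ",at("top",q.astype(float),z))
rect("long",(100,222,195,290),(5,100,120),(30,255,255),.038)
rect("sq",(215,125,293,195),(5,100,120),(30,255,255),.038)
rect("ledge",(340,200,425,300),(5,140,150),(20,255,255),.05)
rect("box",(410,200,520,320),(15,50,140),(30,255,255),.08)
```

```text
tray corner [0.587  0.2021 0.032 ]
tray corner [0.4487 0.2237 0.032 ]
tray corner [ 0.412  -0.0028  0.032 ]
tray corner [ 0.5494 -0.0253  0.032 ]
L 0.22999061509495777 W 0.13960431506557408 yawx -99.31458272117273 yawy-90 -99.10254967963594
ctr [0.4993 0.0994 0.032 ] origin est [0.4976 0.0891 0.032 ]
handle [0.5609 0.08   0.063 ] [0.435  0.0995 0.063 ] [0.498  0.0898 0.063 ] 0.12748026212384156 yaw -8.794099636745374
tailbar [0.572  0.2041 0.054 ] [0.4663 0.2206 0.054 ] [0.5192 0.2123 0.054 ]
rosA [0.5393 0.1547 0.022 ] rosB [0.4746 0.1618 0.022 ]
spindle [0.4895 0.0219 0.025 ] [0.4325 0.028  0.025 ] [0.461 0.025 0.025] yaw -6.060652724296587
ocR [0.5221 0.0129 0.025 ]
ocU [0.5321 0.0877 0.025 ]
ocD [0.4628 0.1019 0.025 ]
(147, 256) [ 16 192 247]
(119, 260) [ 13 191 124]
(254, 160) [ 17 194 247]
(231, 160) [ 13 184 130]
(390, 250) [ 15 188 245]
(465, 262) [ 25 123 248]
(432, 230) [ 17 153 215]
(330, 250) [ 12 202 139]
(150, 240) [ 16 196 249]
long [[194, 222], [194, 289], [100, 289], [100, 222]]
    [0.5354 0.2548 0.038 ]
    [0.3766 0.2479 0.038 ]
    [0.3706 0.4736 0.038 ]
    [0.531  0.4845 0.038 ]
sq [[292, 132], [292, 194], [215, 194], [215, 125]]
    [0.762  0.0246 0.038 ]
    [0.6075 0.0217 0.038 ]
    [0.6042 0.2071 0.038 ]
    [0.777  0.2146 0.038 ]
ledge [[359, 210], [424, 216], [424, 299], [350, 281], [344, 226]]
    [ 0.5697 -0.1377  0.05  ]
    [ 0.5582 -0.2926  0.05  ]
    [ 0.3633 -0.2897  0.05  ]
    [ 0.4024 -0.117   0.05  ]
    [ 0.5309 -0.1023  0.05  ]
box [[410, 219], [443, 212], [509, 223], [499, 312], [413, 298]]
    [ 0.5462 -0.252   0.08  ]
    [ 0.564  -0.3295  0.08  ]
    [ 0.5409 -0.4856  0.08  ]
    [ 0.3361 -0.455   0.08  ]
    [ 0.3658 -0.2569  0.08  ]
```

Run:
```python
import cv2,numpy as np
def crop(im,x0,y0,w,h,s):
    c=cv2.resize(im[y0:y0+h,x0:x0+w],None,fx=s,fy=s,interpolation=cv2.INTER_CUBIC)
    for i in range(0,w,10):
        cv2.line(c,(i*s,0),(i*s,5),(0,0,255),1); 
        if i%20==0: cv2.putText(c,str(x0+i),(i*s,14),0,.35,(0,255,255),1)
    for i in range(0,h,10):
        cv2.line(c,(0,i*s),(5,i*s),(0,0,255),1); cv2.putText(c,str(y0+i),(7,i*s+4),0,.33,(0,255,255),1)
    return c
im=cv2.imread("pics/top0.png")
a=crop(im,340,200,180,120,4)
b=np.hstack([crop(im,105,225,84,60,4),crop(im,220,127,68,66,4)[:240]])
o=np.zeros((480+240,720,3),np.uint8); o[:480]=a; o[480:,:b.shape[1]]=b
cv2.imwrite("pics/c3.png",cv2.resize(o,(600,600)))
```

```text
(no output)
```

View pics/c3.png

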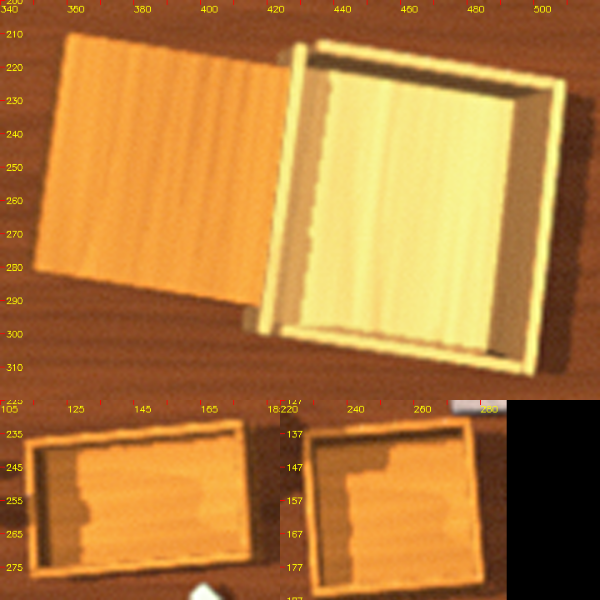

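Crop c3 shows the ledge corners at (360,210) and (350,280), and the wall strip on the box edge from (428.5,213)–(417.7,300) to (432,213)–(421,300). The bins' rims are clear too. I'll compute those poses and cross-check a few points across both views.

```bash
cat >> h.py <<'E'
from scipy.spatial.transform import Rotation as Ro
def go(p,yaw,tilt=0.):
    """delta for tool x at world yaw(deg), tool y down; tilt: turn about tool z"""
    s=robot.sense();R0=s["tool_rot"];c,q=np.cos(np.radians(yaw)),np.sin(np.radians(yaw))
    R=np.array([[c,0,-q],[q,0,c],[0,-1,0]],float)
    R[:,2]=np.cross(R[:,0],R[:,1]); R=R@Ro.from_euler("z",tilt,degrees=True).as_matrix()
    d=R0.T@(np.array(p)-s["tool_pos"])*100; w=Ro.from_matrix(R0.T@R).as_rotvec()
    print("t",round(s["time"],2),"delta_pos",d.round(2).tolist(),"rot",w.round(4).tolist(),"deg",round(np.degrees(np.linalg.norm(w)),1),"open",round(s["opening"],4),"F",s["force"].round(1))
E
python3 - <<'E'
from h import *
np.set_printoptions(precision=4,suppress=True)
A=lambda u,v,z:at("top",(u,v),z)
def yaw(v):return round(np.degrees(np.arctan2(v[1],v[0])),2)
for n,c in dict(long=[(112.5,237),(177.6,231.3),(180,273.6),(114.6,278.4)],sq=[(226.6,136),(277,132.4),(281.2,181),(230.2,185.8)]).items():
    q=[A(*k,.038) for k in c]; a=(q[1]+q[2]-q[0]-q[3])/2; b=(q[0]+q[1]-q[2]-q[3])/2
    print(n,sum(q)/4,np.linalg.norm(a),np.linalg.norm(b),yaw(a),yaw(b))
l1,l2=A(360.1,209.9,.05),A(350.2,280.4,.05)
print("ledge far",l1,l2,np.linalg.norm(l1-l2),(l1+l2)/2,"ydir",yaw(l1-l2))
r1,r2,s1,s2=A(432.1,213.2,.05),A(421.3,300.2,.05),A(428.5,213.2,.05),A(417.7,300.2,.05)
print("strip right",(r1+r2)/2,yaw(r1-r2),np.linalg.norm(r1-r2),"left",(s1+s2)/2)
f1,f2=A(509.8,224,.08),A(500.2,312.2,.08);print("box far",(f1+f2)/2,yaw(f1-f2),np.linalg.norm(f1-f2))
print("dist ledge far->strip R",np.linalg.norm((r1+r2)/2-(l1+l2)/2),"->L",np.linalg.norm((s1+s2)/2-(l1+l2)/2),"boxfar-ledgefar",np.linalg.norm(((f1+f2)-(l1+l2))[:2]/2), "dir",yaw((f1+f2)-(l1+l2)))
# side checks: handle top ends, scrap corners
g=lambda x,y:(210+x/7,165+y/7)
for n,a,b in [("h+",(266.7,211.2),g(455,240)),("h-",(256.8,265),g(128,222)),("rosA",(236.5,222),g(401,207)),("rosB",(232.7,248.7),g(243,204)),("spE1",(291,243.5),g(275,420)),("spE2",(288,267.3),g(122,415)),("tailcornerA",(217.2,201.5),g(508,115)),("tailB",(205.8,258.7),g(182,97))]: print(n,*tri(a,b))
E
```

```text
long [0.454  0.3667 0.038 ] 0.1581388873160238 0.10012214494287654 -84.15 6.33
sq [0.6934 0.1164 0.038 ] 0.12373825058669169 0.12360746763116817 -84.22 6.19
ledge far [ 0.57   -0.1404  0.05  ] [ 0.4038 -0.1175  0.05  ] 0.16775603517139961 [ 0.4869 -0.1289  0.05  ] ydir -7.84
strip right [ 0.4628 -0.2978  0.05  ] -8.01 0.20679811482249505 left [ 0.4627 -0.2892  0.05  ]
box far [ 0.4371 -0.4726  0.08  ] -8.31 0.20514528893078762
dist ledge far->strip R 0.1705657132968084 ->L 0.1621237383047516 boxfar-ledgefar 0.34730997255343116 dir -98.24
h+ [0.561  0.08   0.0608] 0.0004177910444070935
h- [0.4353 0.0998 0.0603] 0.000507478788187529
rosA [0.5404 0.1554 0.0166] 0.0008825355000623725
rosB [0.4755 0.1625 0.016 ] 0.0011514326907910927
spE1 [0.4899 0.022  0.0254] 0.0009321499923329372
spE2 [0.4328 0.028  0.0258] 0.0005258238052410924
tailcornerA [0.5878 0.203  0.0254] 0.000762092263656372
tailB [0.4495 0.2251 0.0251] 0.0010417766526014652
```

Both views agree to about 1–2 mm, with these yaws: tray −99°, scrap box −98°, bins 6°. Now I'll move to above the spindle.

Run:
```python
from h import *
go([.461,.025,.16],80.9)
```

```text
t 0.1 delta_pos [-39.55, 7.12, 42.55] rot [-0.0014, -2.53, -0.0003] deg 145.0 open 0.0852 F [ 0.4 -0.  -0.4]
```

>>> {"name": "send_rows", "arguments": {
  "series": [
    {"delta_pos": [-39.55, 7.1, 42.55], "rotation": [0, -2.53, 0], "hand": 4.0},
    {"delta_pos": [-39.55, 7.1, 42.55], "rotation": [0, -2.53, 0], "hand": 4.0},
    {"delta_pos": [-39.55, 7.1, 42.55], "rotation": [0, -2.53, 0], "hand": 4.0},
    {"delta_pos": [-39.55, 7.1, 42.55], "rotation": [0, -2.53, 0], "hand": 4.0},
    {"delta_pos": [-39.55, 7.1, 42.55], "rotation": [0, -2.53, 0], "hand": 4.0},
    {"delta_pos": [-39.55, 7.1, 42.55], "rotation": [0, -2.53, 0], "hand": 4.0},
    {"delta_pos": [-39.55, 7.1, 42.55], "rotation": [0, -2.53, 0], "hand": 4.0},
    {"delta_pos": [-39.55, 7.1, 42.55], "rotation": [0, -2.53, 0], "hand": 4.0},
    {"delta_pos": [-39.55, 7.1, 42.55], "rotation": [0, -2.53, 0], "hand": 4.0},
    {"delta_pos": [-39.55, 7.1, 42.55], "rotation": [0, -2.53, 0], "hand": 4.0}
  ],
  "grip_force": 25
}}

```text
time: 1.1
tool_pos: [0.4307, -0.0521, 0.1705]
tool_rot: [[0.926, 0.0, -0.378], [0.378, -0.0, 0.926], [0.0, -1.0, -0.0]]
force: [1.6, -0.1, 0.9]
opening: 0.0398
```

Run:
```python
from h import *
go([.461,.025,.16],80.9)
```

```text
t 1.1 delta_pos [5.72, 1.05, 5.99] rot [0.0003, -1.0239, 0.0002] deg 58.7 open 0.0398 F [ 1.6 -0.1  0.9]
```

>>> {"name": "send_rows", "arguments": {
  "series": [
    {"delta_pos": [5.7, 1.0, 6.0], "rotation": [0, -1.02, 0], "hand": 4.0},
    {"delta_pos": [5.7, 1.0, 6.0], "rotation": [0, -1.02, 0], "hand": 4.0},
    {"delta_pos": [5.7, 1.0, 6.0], "rotation": [0, -1.02, 0], "hand": 4.0},
    {"delta_pos": [5.7, 1.0, 6.0], "rotation": [0, -1.02, 0], "hand": 4.0},
    {"delta_pos": [5.7, 1.0, 6.0], "rotation": [0, -1.02, 0], "hand": 4.0},
    {"delta_pos": [5.7, 1.0, 6.0], "rotation": [0, -1.02, 0], "hand": 4.0},
    {"delta_pos": [5.7, 1.0, 6.0], "rotation": [0, -1.02, 0], "hand": 4.0},
    {"delta_pos": [5.7, 1.0, 6.0], "rotation": [0, -1.02, 0], "hand": 4.0},
    {"delta_pos": [5.7, 1.0, 6.0], "rotation": [0, -1.02, 0], "hand": 4.0},
    {"delta_pos": [5.7, 1.0, 6.0], "rotation": [0, -1.02, 0], "hand": 4.0}
  ]
}}

```text
time: 2.1
tool_pos: [0.4611, 0.0228, 0.1606]
tool_rot: [[0.171, -0.0, -0.985], [0.985, 0.0, 0.171], [0.0, -1.0, 0.0]]
force: [-0.1, -0.9, -0.5]
opening: 0.0404
```

Run:
```python
from h import *
go([.461,.025,.009],82)
```

```text
t 2.1 delta_pos [0.22, 15.16, 0.04] rot [-0.0002, -0.0323, 0.0001] deg 1.8 open 0.0404 F [-0.1 -0.9 -0.5]
```

>>> {"name": "send_rows", "arguments": {
  "series": [
    {"delta_pos": [0.2, 4, 0], "rotation": [0, -0.05, 0], "hand": 4.0},
    {"delta_pos": [0.2, 8, 0], "rotation": [0, -0.05, 0], "hand": 4.0},
    {"delta_pos": [0.2, 12, 0], "rotation": [0, -0.05, 0], "hand": 4.0},
    {"delta_pos": [0.2, 14, 0], "rotation": [0, -0.05, 0], "hand": 4.0},
    {"delta_pos": [0.2, 15.1, 0], "rotation": [0, -0.05, 0], "hand": 4.0},
    {"delta_pos": [0.2, 15.1, 0], "rotation": [0, -0.05, 0], "hand": 4.0},
    {"delta_pos": [0.2, 15.1, 0], "rotation": [0, -0.05, 0], "hand": 1.2},
    {"delta_pos": [0.2, 15.1, 0], "rotation": [0, -0.05, 0], "hand": 1.2},
    {"delta_pos": [0.2, 15.1, 0], "rotation": [0, -0.05, 0], "hand": 1.2},
    {"delta_pos": [0.2, 15.1, 0], "rotation": [0, -0.05, 0], "hand": 1.2}
  ],
  "grip_force": 25
}}

```text
time: 3.1
tool_pos: [0.4623, 0.0247, 0.011]
tool_rot: [[0.119, 0.002, -0.993], [0.993, -0.0, 0.119], [0.0, -1.0, -0.002]]
force: [-2.0, -0.1, 8.2]
opening: 0.0169
```

Run:
```python
from h import *
go([.454,.3667,.15],6.2)
```

```text
t 3.1 delta_pos [33.86, -13.91, 4.85] rot [0.0019, 1.3437, 0.0016] deg 77.0 open 0.0169 F [-2.  -0.1  8.2]
```

>>> {"name": "send_rows", "arguments": {
  "series": [
    {"delta_pos": [0, -1, 0], "rotation": [0, 0, 0], "hand": 1.2},
    {"delta_pos": [0, -3, 0], "rotation": [0, 0, 0], "hand": 1.2},
    {"delta_pos": [0, -6, 0], "rotation": [0, 0, 0], "hand": 1.2},
    {"delta_pos": [0, -9, 0], "rotation": [0, 0, 0], "hand": 1.2},
    {"delta_pos": [0, -11, 0], "rotation": [0, 0, 0], "hand": 1.2},
    {"delta_pos": [0, -11, 0], "rotation": [0, 0, 0], "hand": 1.2}
  ]
}}

```text
time: 3.7
tool_pos: [0.4628, 0.0246, 0.1234]
tool_rot: [[0.119, 0.005, -0.993], [0.993, -0.0, 0.119], [0.0, -1.0, -0.006]]
force: [0.3, -0.6, -1.4]
opening: 0.0168
```

```bash
cat >> h.py <<'E'
def crop(n,X,w,h,s):
    im=cams.capture(n);u,v=px(n,X);x0,y0=int(max(0,min(560-w,u-w/2))),int(max(0,min(420-h,v-h/2)))
    c=cv2.resize(im[y0:y0+h,x0:x0+w],None,fx=s,fy=s,interpolation=cv2.INTER_CUBIC)
    for i in range(0,w,20): cv2.line(c,(i*s,0),(i*s,5),(0,0,255),1);cv2.putText(c,str(x0+i),(i*s,14),0,.35,(0,255,255),1)
    for i in range(0,h,10): cv2.line(c,(0,i*s),(5,i*s),(0,0,255),1);cv2.putText(c,str(y0+i),(7,i*s+4),0,.33,(0,255,255),1)
    return c
E
python3 - <<'E'
from h import *
go([.454,.3667,.15],6.2)
a=crop("side",[.48,.05,.06],100,110,5)
cv2.imwrite("pics/s1.png",a)
E
```

```text
t 3.7 delta_pos [33.86, -2.68, 4.92] rot [0.0045, 1.3438, 0.0038] deg 77.0 open 0.0168 F [ 0.3 -0.6 -1.4]
```

View pics/s1.png

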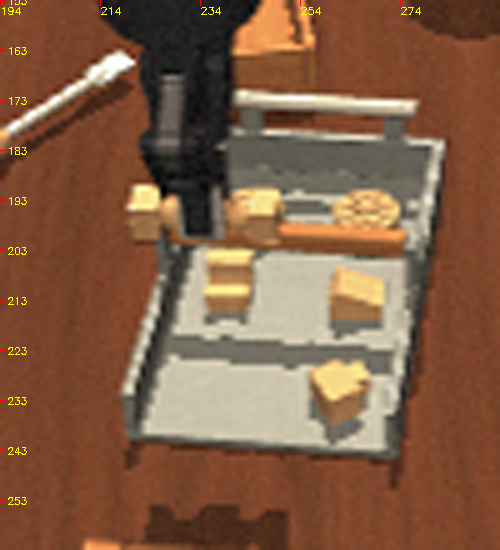

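The spindle is held level across its waist, at about (217–250,197) in the side view, and the other pieces are undisturbed. Next is the long bin.

>>> {"name": "send_rows", "arguments": {
  "series": [
    {"delta_pos": [33.8, -2.7, 4.9], "rotation": [0, 1.344, 0], "hand": 1.2},
    {"delta_pos": [33.8, -2.7, 4.9], "rotation": [0, 1.344, 0], "hand": 1.2},
    {"delta_pos": [33.8, -2.7, 4.9], "rotation": [0, 1.344, 0], "hand": 1.2},
    {"delta_pos": [33.8, -2.7, 4.9], "rotation": [0, 1.344, 0], "hand": 1.2},
    {"delta_pos": [33.8, -2.7, 4.9], "rotation": [0, 1.344, 0], "hand": 1.2},
    {"delta_pos": [33.8, -2.7, 4.9], "rotation": [0, 1.344, 0], "hand": 1.2},
    {"delta_pos": [33.8, -2.7, 4.9], "rotation": [0, 1.344, 0], "hand": 1.2},
    {"delta_pos": [33.8, -2.7, 4.9], "rotation": [0, 1.344, 0], "hand": 1.2},
    {"delta_pos": [33.8, -2.7, 4.9], "rotation": [0, 1.344, 0], "hand": 1.2},
    {"delta_pos": [33.8, -2.7, 4.9], "rotation": [0, 1.344, 0], "hand": 1.2}
  ]
}}

```text
time: 4.75
tool_pos: [0.452, 0.3675, 0.1457]
tool_rot: [[0.993, -0.001, -0.119], [0.119, -0.001, 0.993], [-0.001, -1.0, -0.0]]
force: [0.9, -0.9, -1.0]
opening: 0.0168
```

>>> {"name": "send_rows", "arguments": {
  "series": [
    {"delta_pos": [0, 3, 0], "rotation": [0, 0, 0], "hand": 1.2},
    {"delta_pos": [0, 6, 0], "rotation": [0, 0, 0], "hand": 1.2},
    {"delta_pos": [0, 9, 0], "rotation": [0, 0, 0], "hand": 1.2},
    {"delta_pos": [0, 11, 0], "rotation": [0, 0, 0], "hand": 1.2},
    {"delta_pos": [0, 12, 0], "rotation": [0, 0, 0], "hand": 1.2},
    {"delta_pos": [0, 12.5, 0], "rotation": [0, 0, 0], "hand": 1.2},
    {"delta_pos": [0, 12.8, 0], "rotation": [0, 0, 0], "hand": 1.2},
    {"delta_pos": [0, 12.9, 0], "rotation": [0, 0, 0], "hand": 1.2},
    {"delta_pos": [0, 13.0, 0], "rotation": [0, 0, 0], "hand": 1.2},
    {"delta_pos": [0, 13.0, 0], "rotation": [0, 0, 0], "hand": 1.2}
  ]
}}

```text
time: 5.75
tool_pos: [0.4531, 0.3663, 0.0172]
tool_rot: [[0.992, 0.001, -0.123], [0.123, 0.0, 0.992], [0.001, -1.0, 0.0]]
force: [0.5, 0.3, -0.0]
opening: 0.0165
```

Run:
```python
from h import *
go([.454,.3667,.012],6.2)
```

```text
t 5.75 delta_pos [0.1, 0.52, 0.03] rot [-0.0004, 0.0148, 0.0007] deg 0.8 open 0.0165 F [ 0.5  0.3 -0. ]
```

>>> {"name": "send_rows", "arguments": {
  "series": [
    {"delta_pos": [0, 0.1, 0], "rotation": [0, 0, 0], "hand": 1.2},
    {"delta_pos": [0, 0.2, 0], "rotation": [0, 0, 0], "hand": 1.2},
    {"delta_pos": [0, 0.3, 0], "rotation": [0, 0, 0], "hand": 1.2},
    {"delta_pos": [0, 0.4, 0], "rotation": [0, 0, 0], "hand": 1.2},
    {"delta_pos": [0, 0.4, 0], "rotation": [0, 0, 0], "hand": 1.2}
  ]
}}

```text
time: 6.25
tool_pos: [0.4528, 0.3661, 0.0125]
tool_rot: [[0.992, -0.0, -0.123], [0.123, -0.0, 0.992], [-0.0, -1.0, -0.0]]
force: [-0.5, -0.1, -0.3]
opening: 0.017
```

>>> {"name": "send_rows", "arguments": {
  "series": [
    {"delta_pos": [0, 0.1, 0], "rotation": [0, 0, 0], "hand": 1.2},
    {"delta_pos": [0, 0.15, 0], "rotation": [0, 0, 0], "hand": 1.2},
    {"delta_pos": [0, 0.15, 0], "rotation": [0, 0, 0], "hand": 1.2}
  ]
}}

```text
time: 6.55
tool_pos: [0.4529, 0.3662, 0.012]
tool_rot: [[0.992, 0.0, -0.123], [0.123, 0.0, 0.992], [0.0, -1.0, 0.0]]
force: [-4.8, -1.5, 12.2]
opening: 0.0169
```

It has touched down, so I'll open and back off upward.

>>> {"name": "send_rows", "arguments": {
  "series": [
    {"delta_pos": [0, 0, 0], "rotation": [0, 0, 0], "hand": 2.2},
    {"delta_pos": [0, -0.1, 0], "rotation": [0, 0, 0], "hand": 3.0},
    {"delta_pos": [0, -0.1, 0], "rotation": [0, 0, 0], "hand": 3.8},
    {"delta_pos": [0, -0.5, 0], "rotation": [0, 0, 0], "hand": 3.8},
    {"delta_pos": [0, -3, 0], "rotation": [0, 0, 0], "hand": 3.8},
    {"delta_pos": [0, -8, 0], "rotation": [0, 0, 0], "hand": 4.6},
    {"delta_pos": [0, -12, 0], "rotation": [0, 0, 0], "hand": 4.6},
    {"delta_pos": [0, -13, 0], "rotation": [0, 0, 0], "hand": 4.8},
    {"delta_pos": [0, -13, 0], "rotation": [0, 0, 0], "hand": 4.8}
  ]
}}

```text
time: 7.45
tool_pos: [0.4534, 0.3665, 0.143]
tool_rot: [[0.992, 0.003, -0.123], [0.123, 0.002, 0.992], [0.003, -1.0, 0.001]]
force: [-0.3, -0.5, -1.3]
opening: 0.0482
```

Run:
```python
from h import *
go([.540,.155,.14],80.9)
```

```text
t 7.45 delta_pos [6.0, 0.28, -22.06] rot [0.0006, -1.289, 0.0033] deg 73.9 open 0.0482 F [-0.3 -0.5 -1.3]
```

>>> {"name": "send_rows", "arguments": {
  "series": [
    {"delta_pos": [6.0, 0.3, -22.05], "rotation": [0, -1.289, 0], "hand": 4.8},
    {"delta_pos": [6.0, 0.3, -22.05], "rotation": [0, -1.289, 0], "hand": 4.8},
    {"delta_pos": [6.0, 0.3, -22.05], "rotation": [0, -1.289, 0], "hand": 4.8},
    {"delta_pos": [6.0, 0.3, -22.05], "rotation": [0, -1.289, 0], "hand": 4.8},
    {"delta_pos": [6.0, 0.3, -22.05], "rotation": [0, -1.289, 0], "hand": 4.8},
    {"delta_pos": [6.0, 0.3, -22.05], "rotation": [0, -1.289, 0], "hand": 4.8},
    {"delta_pos": [6.0, 0.3, -22.05], "rotation": [0, -1.289, 0], "hand": 4.8},
    {"delta_pos": [6.0, 0.3, -22.05], "rotation": [0, -1.289, 0], "hand": 4.8},
    {"delta_pos": [6.0, 0.3, -22.05], "rotation": [0, -1.289, 0], "hand": 4.8},
    {"delta_pos": [6.0, 0.3, -22.05], "rotation": [0, -1.289, 0], "hand": 4.8}
  ]
}}

```text
time: 8.45
tool_pos: [0.5388, 0.1545, 0.1363]
tool_rot: [[0.155, -0.003, -0.988], [0.988, -0.0, 0.155], [-0.001, -1.0, 0.003]]
force: [1.1, -0.3, 0.4]
opening: 0.0481
```

Run:
```python
from h import *
go([.540,.155,.008],80.9)
a=crop("top",[.46,.37,.02],80,60,4); im=cv2.imwrite("pics/p_long.png",a)
```

```text
t 8.45 delta_pos [0.07, 12.83, -0.14] rot [-0.0025, 0.0036, -0.0007] deg 0.3 open 0.0481 F [ 1.1 -0.3  0.4]
```

>>> {"name": "send_rows", "arguments": {
  "series": [
    {"delta_pos": [0.0, 4, -0.1], "rotation": [0, 0, 0], "hand": 4.8},
    {"delta_pos": [0.0, 8, -0.1], "rotation": [0, 0, 0], "hand": 4.8},
    {"delta_pos": [0.0, 11, -0.1], "rotation": [0, 0, 0], "hand": 4.8},
    {"delta_pos": [0.0, 12.4, -0.1], "rotation": [0, 0, 0], "hand": 4.8},
    {"delta_pos": [0.0, 12.7, -0.1], "rotation": [0, 0, 0], "hand": 4.8},
    {"delta_pos": [0.0, 12.7, -0.1], "rotation": [0, 0, 0], "hand": 4.8},
    {"delta_pos": [0.0, 12.7, -0.1], "rotation": [0, 0, 0], "hand": 3.2},
    {"delta_pos": [0.0, 12.7, -0.1], "rotation": [0, 0, 0], "hand": 3.2},
    {"delta_pos": [0.0, 12.7, -0.1], "rotation": [0, 0, 0], "hand": 3.2},
    {"delta_pos": [0.0, 12.7, -0.1], "rotation": [0, 0, 0], "hand": 3.2}
  ]
}}

```text
time: 9.5
tool_pos: [0.5408, 0.1546, 0.0118]
tool_rot: [[0.159, 0.001, -0.987], [0.987, 0.0, 0.159], [0.0, -1.0, -0.001]]
force: [-1.1, -0.2, 6.5]
opening: 0.0363
```

>>> {"name": "send_rows", "arguments": {
  "series": [
    {"delta_pos": [0, -1, 0], "rotation": [0, 0, 0], "hand": 3.2},
    {"delta_pos": [0, -4, 0], "rotation": [0, 0, 0], "hand": 3.2},
    {"delta_pos": [0, -8, 0], "rotation": [0, 0, 0], "hand": 3.2},
    {"delta_pos": [0, -11, 0], "rotation": [0, 0, 0], "hand": 3.2},
    {"delta_pos": [0, -12, 0], "rotation": [0, 0, 0], "hand": 3.2},
    {"delta_pos": [0, -12, 0], "rotation": [0, 0, 0], "hand": 3.2}
  ]
}}

```text
time: 10.1
tool_pos: [0.541, 0.1546, 0.1329]
tool_rot: [[0.158, 0.003, -0.987], [0.987, 0.0, 0.158], [0.001, -1.0, -0.003]]
force: [0.0, 0.0, -1.3]
opening: 0.0362
```

Run:
```python
from h import *
# bin square: centre (.6934,.1164), yaw 6.2; first rosette at bin x +.026
c=np.array([np.cos(np.radians(6.2)),np.sin(np.radians(6.2))])
p=np.array([.6934,.1164])+.026*c;print(p)
go([*p,.14],96.2)
a=crop("side",[.52,.12,.06],90,75,4); b=cv2.imread("pics/p_long.png")
o=np.zeros((300,360+320,3),np.uint8);o[:,:360]=a;o[:240,360:]=b;cv2.imwrite("pics/s2.png",o)
```

```text
[0.71924793 0.11920798]
t 10.1 delta_pos [-0.68, -0.66, -18.17] rot [0.0026, -0.2671, 0.0006] deg 15.3 open 0.0362 F [ 0.   0.  -1.3]
```

View pics/s2.png

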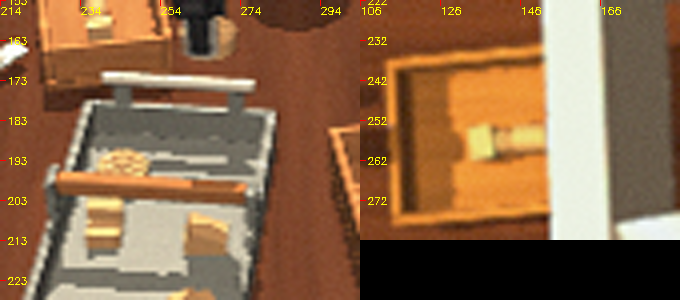

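Rosette A is held, seen at (264,160) in the side view, and the spindle lies in the long bin. On to the square bin.

>>> {"name": "send_rows", "arguments": {
  "series": [
    {"delta_pos": [-0.7, -0.7, -4], "rotation": [0, -0.1, 0], "hand": 3.2},
    {"delta_pos": [-0.7, -0.7, -9], "rotation": [0, -0.2, 0], "hand": 3.2},
    {"delta_pos": [-0.7, -0.7, -14], "rotation": [0, -0.267, 0], "hand": 3.2},
    {"delta_pos": [-0.7, -0.7, -18.15], "rotation": [0, -0.267, 0], "hand": 3.2},
    {"delta_pos": [-0.7, -0.7, -18.15], "rotation": [0, -0.267, 0], "hand": 3.2},
    {"delta_pos": [-0.7, -0.7, -18.15], "rotation": [0, -0.267, 0], "hand": 3.2}
  ]
}}

```text
time: 10.75
tool_pos: [0.7182, 0.1186, 0.135]
tool_rot: [[-0.107, -0.004, -0.994], [0.994, -0.0, -0.107], [0.0, -1.0, 0.004]]
force: [-0.4, 0.1, -0.3]
opening: 0.0361
```

>>> {"name": "send_rows", "arguments": {
  "series": [
    {"delta_pos": [0, 4, 0], "rotation": [0, 0, 0], "hand": 3.2},
    {"delta_pos": [0, 8, 0], "rotation": [0, 0, 0], "hand": 3.2},
    {"delta_pos": [0, 10, 0], "rotation": [0, 0, 0], "hand": 3.2},
    {"delta_pos": [0, 11.5, 0], "rotation": [0, 0, 0], "hand": 3.2},
    {"delta_pos": [0, 12, 0], "rotation": [0, 0, 0], "hand": 3.2},
    {"delta_pos": [0, 12.2, 0], "rotation": [0, 0, 0], "hand": 3.2},
    {"delta_pos": [0, 12.2, 0], "rotation": [0, 0, 0], "hand": 3.2}
  ]
}}

```text
time: 11.45
tool_pos: [0.7189, 0.1191, 0.0173]
tool_rot: [[-0.108, 0.001, -0.994], [0.994, 0.0, -0.108], [0.0, -1.0, -0.001]]
force: [0.2, 0.6, 0.2]
opening: 0.0362
```

>>> {"name": "send_rows", "arguments": {
  "series": [
    {"delta_pos": [0, 0.1, 0], "rotation": [0, 0, 0], "hand": 3.2},
    {"delta_pos": [0, 0.2, 0], "rotation": [0, 0, 0], "hand": 3.2},
    {"delta_pos": [0, 0.3, 0], "rotation": [0, 0, 0], "hand": 3.2},
    {"delta_pos": [0, 0.4, 0], "rotation": [0, 0, 0], "hand": 3.2},
    {"delta_pos": [0, 0.45, 0], "rotation": [0, 0, 0], "hand": 3.2},
    {"delta_pos": [0, 0.45, 0], "rotation": [0, 0, 0], "hand": 3.2}
  ]
}}

```text
time: 12.05
tool_pos: [0.7187, 0.1189, 0.0128]
tool_rot: [[-0.108, 0.001, -0.994], [0.994, 0.0, -0.108], [0.0, -1.0, -0.001]]
force: [-5.2, -0.5, 10.6]
opening: 0.0363
```

Contact at the expected height. I'll release and go back for rosette B.

>>> {"name": "send_rows", "arguments": {
  "series": [
    {"delta_pos": [0, 0, 0], "rotation": [0, 0, 0], "hand": 4.0},
    {"delta_pos": [0, 0, 0], "rotation": [0, 0, 0], "hand": 4.8},
    {"delta_pos": [0, -0.2, 0], "rotation": [0, 0, 0], "hand": 4.8},
    {"delta_pos": [0, -1, 0], "rotation": [0, 0, 0], "hand": 4.8},
    {"delta_pos": [0, -4, 0], "rotation": [0, 0, 0], "hand": 4.8},
    {"delta_pos": [0, -8, 0], "rotation": [0, 0, 0], "hand": 4.8},
    {"delta_pos": [0, -12, 0], "rotation": [0, 0, 0], "hand": 4.8},
    {"delta_pos": [0, -12.5, 0], "rotation": [0, 0, 0], "hand": 4.8},
    {"delta_pos": [0, -12.5, 0], "rotation": [0, 0, 0], "hand": 4.8}
  ]
}}

```text
time: 12.95
tool_pos: [0.7192, 0.119, 0.1389]
tool_rot: [[-0.108, 0.003, -0.994], [0.994, 0.0, -0.108], [-0.0, -1.0, -0.003]]
force: [0.4, 0.3, -0.8]
opening: 0.0482
```

Run:
```python
from h import *
go([.475,.162,.14],80.9)
```

```text
t 12.95 delta_pos [6.91, -0.19, 23.81] rot [0.0032, 0.267, 0.0004] deg 15.3 open 0.0482 F [ 0.4  0.3 -0.8]
```

>>> {"name": "send_rows", "arguments": {
  "series": [
    {"delta_pos": [6.9, -0.1, 23.8], "rotation": [0, 0.267, 0], "hand": 4.8},
    {"delta_pos": [6.9, -0.1, 23.8], "rotation": [0, 0.267, 0], "hand": 4.8},
    {"delta_pos": [6.9, -0.1, 23.8], "rotation": [0, 0.267, 0], "hand": 4.8},
    {"delta_pos": [6.9, -0.1, 23.8], "rotation": [0, 0.267, 0], "hand": 4.8},
    {"delta_pos": [6.9, -0.1, 23.8], "rotation": [0, 0.267, 0], "hand": 4.8},
    {"delta_pos": [6.9, -0.1, 23.8], "rotation": [0, 0.267, 0], "hand": 4.8},
    {"delta_pos": [6.9, -0.1, 23.8], "rotation": [0, 0.267, 0], "hand": 4.8},
    {"delta_pos": [6.9, -0.1, 23.8], "rotation": [0, 0.267, 0], "hand": 4.8}
  ]
}}

```text
time: 13.75
tool_pos: [0.4751, 0.1617, 0.1373]
tool_rot: [[0.158, -0.0, -0.987], [0.987, -0.0, 0.158], [-0.0, -1.0, 0.0]]
force: [0.2, -0.0, 0.6]
opening: 0.0479
```

Run:
```python
from h import *
go([.475,.162,.010],80.9)
```

```text
t 13.75 delta_pos [0.03, 12.73, 0.01] rot [-0.0003, -0.0002, -0.0001] deg 0.0 open 0.0479 F [ 0.2 -0.   0.6]
```

>>> {"name": "send_rows", "arguments": {
  "series": [
    {"delta_pos": [0.0, 4, 0], "rotation": [0, 0, 0], "hand": 4.8},
    {"delta_pos": [0.0, 8, 0], "rotation": [0, 0, 0], "hand": 4.8},
    {"delta_pos": [0.0, 11, 0], "rotation": [0, 0, 0], "hand": 4.8},
    {"delta_pos": [0.0, 12.3, 0], "rotation": [0, 0, 0], "hand": 4.8},
    {"delta_pos": [0.0, 12.6, 0], "rotation": [0, 0, 0], "hand": 4.8},
    {"delta_pos": [0.0, 12.6, 0], "rotation": [0, 0, 0], "hand": 4.8},
    {"delta_pos": [0.0, 12.6, 0], "rotation": [0, 0, 0], "hand": 3.2},
    {"delta_pos": [0.0, 12.6, 0], "rotation": [0, 0, 0], "hand": 3.2},
    {"delta_pos": [0.0, 12.6, 0], "rotation": [0, 0, 0], "hand": 3.2},
    {"delta_pos": [0.0, 12.6, 0], "rotation": [0, 0, 0], "hand": 3.2}
  ]
}}

```text
time: 14.75
tool_pos: [0.4755, 0.1619, 0.0131]
tool_rot: [[0.158, 0.003, -0.987], [0.987, 0.0, 0.158], [0.001, -1.0, -0.003]]
force: [0.7, -1.1, 6.8]
opening: 0.0363
```

>>> {"name": "send_rows", "arguments": {
  "series": [
    {"delta_pos": [0, -1, 0], "rotation": [0, 0, 0], "hand": 3.2},
    {"delta_pos": [0, -4, 0], "rotation": [0, 0, 0], "hand": 3.2},
    {"delta_pos": [0, -8, 0], "rotation": [0, 0, 0], "hand": 3.2},
    {"delta_pos": [0, -11, 0], "rotation": [0, 0, 0], "hand": 3.2},
    {"delta_pos": [0, -12, 0], "rotation": [0, 0, 0], "hand": 3.2},
    {"delta_pos": [0, -12, 0], "rotation": [0, 0, 0], "hand": 3.2}
  ]
}}

```text
time: 15.35
tool_pos: [0.4751, 0.162, 0.1336]
tool_rot: [[0.158, 0.003, -0.987], [0.987, 0.001, 0.158], [0.001, -1.0, -0.003]]
force: [0.3, -0.0, -1.0]
opening: 0.0365
```

Run:
```python
from h import *
go([.6666,.1135,.14],96.2)
```

```text
t 15.35 delta_pos [-1.76, -0.58, -19.68] rot [0.0032, -0.2669, 0.0008] deg 15.3 open 0.0365 F [ 0.3 -0.  -1. ]
```

>>> {"name": "send_rows", "arguments": {
  "series": [
    {"delta_pos": [-0.4, -0.6, -4], "rotation": [0, -0.1, 0], "hand": 3.2},
    {"delta_pos": [-0.8, -0.6, -9], "rotation": [0, -0.2, 0], "hand": 3.2},
    {"delta_pos": [-1.3, -0.6, -14], "rotation": [0, -0.267, 0], "hand": 3.2},
    {"delta_pos": [-1.75, -0.6, -18.5], "rotation": [0, -0.267, 0], "hand": 3.2},
    {"delta_pos": [-1.75, -0.6, -19.7], "rotation": [0, -0.267, 0], "hand": 3.2},
    {"delta_pos": [-1.75, -0.6, -19.7], "rotation": [0, -0.267, 0], "hand": 3.2},
    {"delta_pos": [-1.75, -0.6, -19.7], "rotation": [0, -0.267, 0], "hand": 3.2}
  ]
}}

```text
time: 16.05
tool_pos: [0.6653, 0.1135, 0.1362]
tool_rot: [[-0.108, -0.002, -0.994], [0.994, 0.0, -0.108], [0.0, -1.0, 0.002]]
force: [-0.8, -0.1, -0.5]
opening: 0.0362
```

>>> {"name": "send_rows", "arguments": {
  "series": [
    {"delta_pos": [0, 4, 0], "rotation": [0, 0, 0], "hand": 3.2},
    {"delta_pos": [0, 8, 0], "rotation": [0, 0, 0], "hand": 3.2},
    {"delta_pos": [0, 10, 0], "rotation": [0, 0, 0], "hand": 3.2},
    {"delta_pos": [0, 11.5, 0], "rotation": [0, 0, 0], "hand": 3.2},
    {"delta_pos": [0, 12, 0], "rotation": [0, 0, 0], "hand": 3.2},
    {"delta_pos": [0, 12, 0], "rotation": [0, 0, 0], "hand": 3.2}
  ]
}}

```text
time: 16.65
tool_pos: [0.666, 0.1136, 0.018]
tool_rot: [[-0.108, 0.0, -0.994], [0.994, 0.0, -0.108], [0.0, -1.0, -0.0]]
force: [-0.1, 0.3, 0.4]
opening: 0.0361
```

>>> {"name": "send_rows", "arguments": {
  "series": [
    {"delta_pos": [0, 0.1, 0], "rotation": [0, 0, 0], "hand": 3.2},
    {"delta_pos": [0, 0.2, 0], "rotation": [0, 0, 0], "hand": 3.2},
    {"delta_pos": [0, 0.3, 0], "rotation": [0, 0, 0], "hand": 3.2},
    {"delta_pos": [0, 0.4, 0], "rotation": [0, 0, 0], "hand": 3.2},
    {"delta_pos": [0, 0.4, 0], "rotation": [0, 0, 0], "hand": 3.2}
  ]
}}

```text
time: 17.15
tool_pos: [0.6665, 0.1134, 0.0142]
tool_rot: [[-0.108, 0.001, -0.994], [0.994, 0.0, -0.108], [0.0, -1.0, -0.001]]
force: [-1.0, 0.1, 4.4]
opening: 0.0362
```

>>> {"name": "send_rows", "arguments": {
  "series": [
    {"delta_pos": [0, 0, 0], "rotation": [0, 0, 0], "hand": 4.0},
    {"delta_pos": [0, 0, 0], "rotation": [0, 0, 0], "hand": 4.8},
    {"delta_pos": [0, -0.2, 0], "rotation": [0, 0, 0], "hand": 4.8},
    {"delta_pos": [0, -1, 0], "rotation": [0, 0, 0], "hand": 4.8},
    {"delta_pos": [0, -4, 0], "rotation": [0, 0, 0], "hand": 4.8},
    {"delta_pos": [0, -8, 0], "rotation": [0, 0, 0], "hand": 4.0},
    {"delta_pos": [0, -12, 0], "rotation": [0, 0, 0], "hand": 4.0},
    {"delta_pos": [0, -14, 0], "rotation": [0, 0, 0], "hand": 4.0},
    {"delta_pos": [0, -14, 0], "rotation": [0, 0, 0], "hand": 4.0}
  ]
}}

```text
time: 18.05
tool_pos: [0.6675, 0.1135, 0.1582]
tool_rot: [[-0.108, 0.006, -0.994], [0.994, 0.0, -0.108], [-0.0, -1.0, -0.006]]
force: [-0.5, -0.1, -0.5]
opening: 0.0403
```

Run:
```python
from h import *
go([.498,.0898,.15],80.9)
im=cams.capture("top");hsv=cv2.cvtColor(im,cv2.COLOR_BGR2HSV)
cv2.imwrite("pics/p_top2.png",im)
```

```text
t 18.05 delta_pos [-0.52, 0.72, 17.11] rot [0.006, 0.267, 0.0006] deg 15.3 open 0.0403 F [-0.5 -0.1 -0.5]
```

Run:
```python
from h import *
im=cv2.imread("pics/p_top2.png")
a=cv2.resize(im[120:290,190:330],None,fx=3,fy=3,interpolation=cv2.INTER_CUBIC)
b=crop("side",[.54,.1,.03],120,102,5)
o=np.zeros((510,420+600,3),np.uint8);o[:,:420]=a[:510];o[:,420:]=b
cv2.imwrite("pics/s3.png",cv2.resize(o,None,fx=.78,fy=.78,interpolation=cv2.INTER_AREA))
```

```text
(no output)
```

View pics/s3.png

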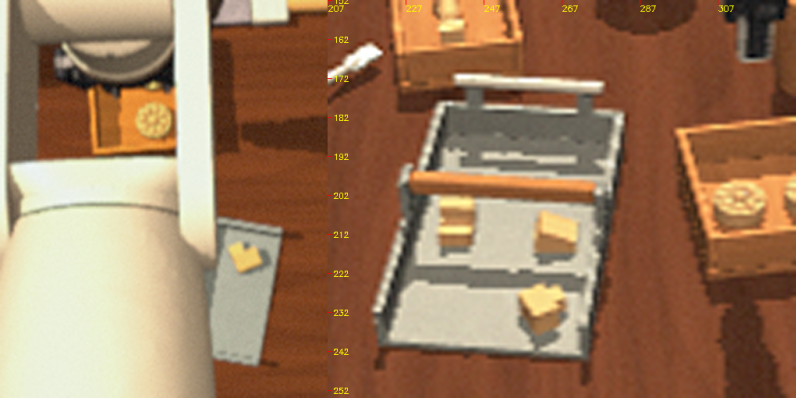

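The tray is undisturbed: its handle ends are still at side (228,197) and (275,198). Rosettes lie in the square bin and the spindle in the long bin. Now the handle.

>>> {"name": "send_rows", "arguments": {
  "series": [
    {"delta_pos": [-0.5, 0.7, 17.1], "rotation": [0, 0.267, 0], "hand": 4.0},
    {"delta_pos": [-0.5, 0.7, 17.1], "rotation": [0, 0.267, 0], "hand": 4.0},
    {"delta_pos": [-0.5, 0.7, 17.1], "rotation": [0, 0.267, 0], "hand": 4.0},
    {"delta_pos": [-0.5, 0.7, 17.1], "rotation": [0, 0.267, 0], "hand": 4.0},
    {"delta_pos": [-0.5, 0.7, 17.1], "rotation": [0, 0.267, 0], "hand": 4.0},
    {"delta_pos": [-0.5, 0.7, 17.1], "rotation": [0, 0.267, 0], "hand": 4.0},
    {"delta_pos": [-0.5, 0.7, 17.1], "rotation": [0, 0.267, 0], "hand": 4.0}
  ]
}}

```text
time: 18.85
tool_pos: [0.4974, 0.09, 0.1462]
tool_rot: [[0.158, -0.001, -0.987], [0.987, 0.0, 0.158], [0.0, -1.0, 0.001]]
force: [-0.3, -0.3, 0.6]
opening: 0.0402
```

Run:
```python
from h import *
go([.498,.0898,.040],80.9)
```

```text
t 18.85 delta_pos [-0.01, 10.62, -0.07] rot [-0.0006, -0.0001, 0.0] deg 0.0 open 0.0402 F [-0.3 -0.3  0.6]
```

>>> {"name": "send_rows", "arguments": {
  "series": [
    {"delta_pos": [0, 4, 0], "rotation": [0, 0, 0], "hand": 4.0},
    {"delta_pos": [0, 8, 0], "rotation": [0, 0, 0], "hand": 4.0},
    {"delta_pos": [0, 10, 0], "rotation": [0, 0, 0], "hand": 4.0},
    {"delta_pos": [0, 10.7, 0], "rotation": [0, 0, 0], "hand": 4.0},
    {"delta_pos": [0, 10.7, 0], "rotation": [0, 0, 0], "hand": 4.0},
    {"delta_pos": [0, 10.7, 0], "rotation": [0, 0, 0], "hand": 0.6},
    {"delta_pos": [0, 10.7, 0], "rotation": [0, 0, 0], "hand": 0.6},
    {"delta_pos": [0, 10.7, 0], "rotation": [0, 0, 0], "hand": 0.6},
    {"delta_pos": [0, 10.7, 0], "rotation": [0, 0, 0], "hand": 0.6},
    {"delta_pos": [0, 10.7, 0], "rotation": [0, 0, 0], "hand": 0.6}
  ],
  "grip_force": 80
}}

```text
time: 19.85
tool_pos: [0.4977, 0.0901, 0.0411]
tool_rot: [[0.158, 0.003, -0.987], [0.987, 0.0, 0.158], [0.001, -1.0, -0.003]]
force: [0.8, 1.8, 5.5]
opening: 0.0104
```

Run:
```python
from h import *
go([.4759,-.2054,.04+.05],81.9)
```

```text
t 19.85 delta_pos [-29.52, -4.9, -2.53] rot [0.0026, -0.0174, 0.0007] deg 1.0 open 0.0104 F [0.8 1.8 5.5]
```

>>> {"name": "send_rows", "arguments": {
  "series": [
    {"delta_pos": [0, -0.2, 0], "rotation": [0, 0, 0], "hand": 0.6},
    {"delta_pos": [0, -0.8, 0], "rotation": [0, 0, 0], "hand": 0.6},
    {"delta_pos": [0, -1.8, 0], "rotation": [0, 0, 0], "hand": 0.6},
    {"delta_pos": [0, -3.1, 0], "rotation": [0, 0, 0], "hand": 0.6},
    {"delta_pos": [0, -4.6, 0], "rotation": [0, 0, 0], "hand": 0.6},
    {"delta_pos": [0, -6.1, 0], "rotation": [0, 0, 0], "hand": 0.6},
    {"delta_pos": [0, -7.4, 0], "rotation": [0, 0, 0], "hand": 0.6},
    {"delta_pos": [0, -8.3, 0], "rotation": [0, 0, 0], "hand": 0.6},
    {"delta_pos": [0, -8.8, 0], "rotation": [0, 0, 0], "hand": 0.6},
    {"delta_pos": [0, -9, 0], "rotation": [0, 0, 0], "hand": 0.6}
  ]
}}

```text
time: 20.85
tool_pos: [0.4968, 0.0899, 0.1301]
tool_rot: [[0.158, 0.0, -0.987], [0.987, 0.0, 0.158], [0.0, -1.0, -0.0]]
force: [-0.3, -0.2, -4.7]
opening: 0.0105
```

Run:
```python
from h import *
go([.4759,-.2054,.13],81.9)
s=robot.sense();print(s["tool_rot"].round(3),s["wrist_torque"].round(3))
```

```text
t 20.85 delta_pos [-29.49, 0.0, -2.6] rot [0.0003, -0.0175, 0.0001] deg 1.0 open 0.0105 F [-0.3 -0.2 -4.7]
[[ 0.158  0.    -0.987]
 [ 0.987  0.     0.158]
 [ 0.    -1.    -0.   ]] [-0.051  0.015 -0.008]
```

>>> {"name": "send_rows", "arguments": {
  "series": [
    {"delta_pos": [-0.03, 0, 0], "rotation": [0, 0, 0], "hand": 0.6},
    {"delta_pos": [-0.25, 0, -0.02], "rotation": [0, 0, 0], "hand": 0.6},
    {"delta_pos": [-0.78, 0, -0.07], "rotation": [0, 0, 0], "hand": 0.6},
    {"delta_pos": [-1.71, 0, -0.15], "rotation": [0, 0, 0], "hand": 0.6},
    {"delta_pos": [-3.05, 0, -0.27], "rotation": [0, 0, 0], "hand": 0.6},
    {"delta_pos": [-4.81, 0, -0.42], "rotation": [0, 0, 0], "hand": 0.6},
    {"delta_pos": [-6.94, 0, -0.61], "rotation": [0, 0, 0], "hand": 0.6},
    {"delta_pos": [-9.36, 0, -0.83], "rotation": [0, 0, 0], "hand": 0.6},
    {"delta_pos": [-12.0, 0, -1.06], "rotation": [0, 0, 0], "hand": 0.6},
    {"delta_pos": [-14.75, 0, -1.3], "rotation": [0, 0, 0], "hand": 0.6}
  ]
}}

```text
time: 21.85
tool_pos: [0.4858, -0.0597, 0.1296]
tool_rot: [[0.158, -0.0, -0.987], [0.987, -0.0, 0.158], [-0.0, -1.0, 0.0]]
force: [0.6, -0.7, -4.7]
opening: 0.0104
```

>>> {"name": "send_rows", "arguments": {
  "series": [
    {"delta_pos": [-2.75, 0, -0.24], "rotation": [0, -0.001, 0], "hand": 0.6},
    {"delta_pos": [-5.39, 0, -0.47], "rotation": [0, -0.003, 0], "hand": 0.6},
    {"delta_pos": [-7.81, 0, -0.69], "rotation": [0, -0.006, 0], "hand": 0.6},
    {"delta_pos": [-9.94, 0, -0.88], "rotation": [0, -0.009, 0], "hand": 0.6},
    {"delta_pos": [-11.7, 0, -1.03], "rotation": [0, -0.012, 0], "hand": 0.6},
    {"delta_pos": [-13.04, 0, -1.15], "rotation": [0, -0.015, 0], "hand": 0.6},
    {"delta_pos": [-13.97, 0, -1.23], "rotation": [0, -0.017, 0], "hand": 0.6},
    {"delta_pos": [-14.5, 0, -1.28], "rotation": [0, -0.0175, 0], "hand": 0.6},
    {"delta_pos": [-14.71, 0, -1.3], "rotation": [0, -0.0175, 0], "hand": 0.6},
    {"delta_pos": [-14.74, 0, -1.3], "rotation": [0, -0.0175, 0], "hand": 0.6}
  ]
}}

```text
time: 22.85
tool_pos: [0.4758, -0.2051, 0.1296]
tool_rot: [[0.141, -0.0, -0.99], [0.99, 0.0, 0.141], [0.0, -1.0, 0.0]]
force: [-0.2, 0.1, -4.0]
opening: 0.0102
```

Run:
```python
from h import *
go([.4759,-.2054,.0915],81.9)
im=cams.capture("top");x0,y0=325,185
a=cv2.resize(im[y0:y0+135,x0:x0+190],None,fx=4,fy=4,interpolation=cv2.INTER_CUBIC)
for i in range(0,190,10): cv2.line(a,(i*4,0),(i*4,5),(0,0,255),1)
for i in range(0,135,10): cv2.line(a,(0,i*4),(5,i*4),(0,0,255),1)
cv2.imwrite("pics/s4.png",a)
```

```text
t 22.85 delta_pos [-0.03, 3.81, -0.01] rot [-0.0001, 0.0002, 0.0003] deg 0.0 open 0.0102 F [-0.2  0.1 -4. ]
```

View pics/s4.png

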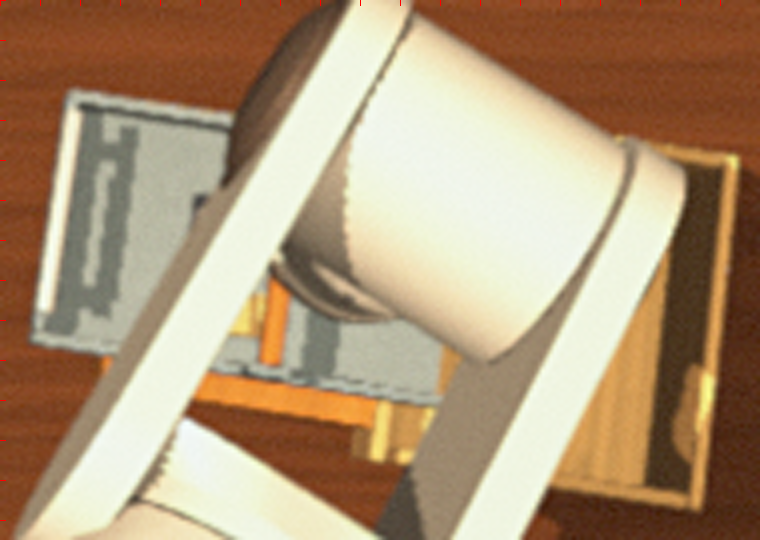

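The tray hangs straight above the ledge, tail rim at (334,240), long edges parallel to the ledge and centred. I'll lower it.

>>> {"name": "send_rows", "arguments": {
  "series": [
    {"delta_pos": [0, 0.2, 0], "rotation": [0, 0, 0], "hand": 0.6},
    {"delta_pos": [0, 0.8, 0], "rotation": [0, 0, 0], "hand": 0.6},
    {"delta_pos": [0, 1.7, 0], "rotation": [0, 0, 0], "hand": 0.6},
    {"delta_pos": [0, 2.6, 0], "rotation": [0, 0, 0], "hand": 0.6},
    {"delta_pos": [0, 3.1, 0], "rotation": [0, 0, 0], "hand": 0.6},
    {"delta_pos": [0, 3.3, 0], "rotation": [0, 0, 0], "hand": 0.6},
    {"delta_pos": [0, 3.4, 0], "rotation": [0, 0, 0], "hand": 0.6},
    {"delta_pos": [0, 3.5, 0], "rotation": [0, 0, 0], "hand": 0.6},
    {"delta_pos": [0, 3.6, 0], "rotation": [0, 0, 0], "hand": 0.6},
    {"delta_pos": [0, 3.6, 0], "rotation": [0, 0, 0], "hand": 0.6}
  ]
}}

```text
time: 23.9
tool_pos: [0.4758, -0.2054, 0.0937]
tool_rot: [[0.141, 0.0, -0.99], [0.99, 0.0, 0.141], [0.0, -1.0, -0.0]]
force: [-0.7, 0.3, -3.8]
opening: 0.0103
```

>>> {"name": "send_rows", "arguments": {
  "series": [
    {"delta_pos": [0, 0.1, 0], "rotation": [0, 0, 0], "hand": 0.6},
    {"delta_pos": [0, 0.2, 0], "rotation": [0, 0, 0], "hand": 0.6},
    {"delta_pos": [0, 0.3, 0], "rotation": [0, 0, 0], "hand": 0.6},
    {"delta_pos": [0, 0.3, 0], "rotation": [0, 0, 0], "hand": 0.6}
  ]
}}

```text
time: 24.3
tool_pos: [0.4758, -0.2054, 0.0911]
tool_rot: [[0.141, 0.0, -0.99], [0.99, -0.0, 0.141], [-0.0, -1.0, -0.0]]
force: [-3.8, 1.6, 4.3]
opening: 0.0104
```

Touched down. Releasing.

>>> {"name": "send_rows", "arguments": {
  "series": [
    {"delta_pos": [0, 0, 0], "rotation": [0, 0, 0], "hand": 1.6},
    {"delta_pos": [0, 0, 0], "rotation": [0, 0, 0], "hand": 2.6},
    {"delta_pos": [0, 0, 0], "rotation": [0, 0, 0], "hand": 3.6},
    {"delta_pos": [0, -0.5, 0], "rotation": [0, 0, 0], "hand": 3.6},
    {"delta_pos": [0, -2.5, 0], "rotation": [0, 0, 0], "hand": 3.6},
    {"delta_pos": [0, -6, 0], "rotation": [0, 0, 0], "hand": 3.6},
    {"delta_pos": [0, -9, 0], "rotation": [0, 0, 0], "hand": 3.6},
    {"delta_pos": [0, -9, 0], "rotation": [0, 0, 0], "hand": 3.6},
    {"delta_pos": [0, -9, 0], "rotation": [0, 0, 0], "hand": 3.6}
  ],
  "grip_force": 40
}}

```text
time: 25.2
tool_pos: [0.476, -0.2054, 0.1811]
tool_rot: [[0.141, 0.001, -0.99], [0.99, -0.001, 0.141], [-0.0, -1.0, -0.001]]
force: [0.1, 0.5, -0.1]
opening: 0.0361
```

Run:
```python
from h import *
# tail: origin -.123*x, x dir yaw -98.1
a=np.radians(-98.1);x=np.array([np.cos(a),np.sin(a)]);o=np.array([.4759,-.2054]);t=o-.123*x;print(t)
go([*t,.17],81.9)
im=cams.capture("side");cv2.imwrite("pics/p_side5.png",im)
from math import *
# predicted pixels of tail bar ends & measured profile check
for y in(-.036,.036):
    yy=np.array([-x[1],x[0]])*y; print("pred tail side px",px("side",[*(t+yy),.104]).round(1))
c=cv2.resize(im[190:340,170:320],None,fx=4,fy=4,interpolation=cv2.INTER_CUBIC)
for i in range(0,150,10): cv2.line(c,(i*4,0),(i*4,5),(0,0,255),1);cv2.putText(c,str(170+i),(i*4,14),0,.33,(0,255,255),1);cv2.line(c,(0,i*4),(5,i*4),(0,0,255),1);cv2.putText(c,str(190+i),(7,i*4+4),0,.33,(0,255,255),1)
cv2.imwrite("pics/s5.png",c)
```

```text
[ 0.49323085 -0.08362709]
t 25.2 delta_pos [12.3, 1.11, 0.01] rot [0.0011, 0.0001, -0.0004] deg 0.1 open 0.0361 F [ 0.1  0.5 -0.1]
pred tail side px [232.9 230.7]
pred tail side px [263.8 232.3]
```

View pics/s5.png

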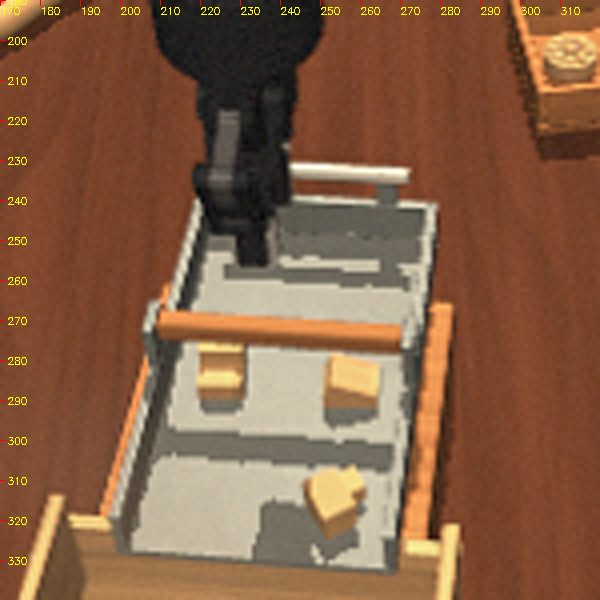

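The tray stands straight on the ledge, with its mouth edge at rows 328–333 just past the strip at rows 320–327. All three offcuts are inside, and the tail bar is at row 232 as predicted. Next is the tail bar.

>>> {"name": "send_rows", "arguments": {
  "series": [
    {"delta_pos": [4, 0, 0], "rotation": [0, 0, 0], "hand": 3.6},
    {"delta_pos": [9, 0.5, 0], "rotation": [0, 0, 0], "hand": 3.6},
    {"delta_pos": [12.3, 1.1, 0], "rotation": [0, 0, 0], "hand": 3.6},
    {"delta_pos": [12.3, 1.1, 0], "rotation": [0, 0, 0], "hand": 3.6},
    {"delta_pos": [12.3, 4, 0], "rotation": [0, 0, 0], "hand": 3.6},
    {"delta_pos": [12.3, 6.5, 0], "rotation": [0, 0, 0], "hand": 3.6},
    {"delta_pos": [12.3, 8, 0], "rotation": [0, 0, 0], "hand": 3.6},
    {"delta_pos": [12.3, 8.5, 0], "rotation": [0, 0, 0], "hand": 3.6},
    {"delta_pos": [12.3, 8.5, 0], "rotation": [0, 0, 0], "hand": 3.6}
  ]
}}

```text
time: 26.15
tool_pos: [0.4927, -0.0838, 0.0949]
tool_rot: [[0.141, -0.002, -0.99], [0.99, 0.001, 0.141], [0.0, -1.0, 0.002]]
force: [0.0, -0.9, 0.9]
opening: 0.0359
```

>>> {"name": "send_rows", "arguments": {
  "series": [
    {"delta_pos": [0, 0, 0], "rotation": [0, 0, 0], "hand": 2.4},
    {"delta_pos": [0, 0, 0], "rotation": [0, 0, 0], "hand": 1.4},
    {"delta_pos": [0, 0, 0], "rotation": [0, 0, 0], "hand": 0.4},
    {"delta_pos": [0, 0, 0], "rotation": [0, 0, 0], "hand": 0.4},
    {"delta_pos": [0, 0, 0], "rotation": [0, 0, 0], "hand": 0.4}
  ],
  "grip_force": 40
}}

```text
time: 26.65
tool_pos: [0.4935, -0.0837, 0.0964]
tool_rot: [[0.141, 0.001, -0.99], [0.99, -0.0, 0.141], [-0.0, -1.0, -0.001]]
force: [-0.8, 1.5, 7.5]
opening: 0.0082
```

Run:
```python
from h import *
go([.4932,-.0836,.096],81.9)
# arc about edge: bar rel. to edge in tray (x,z)=(-.216,.054); tool x = -scrap x
for th in [0,4,8,12,16,20,24,28,32,36,40,44,46]:
    a=np.radians(th); X=-.216*np.cos(a)+.054*np.sin(a); Z=.216*np.sin(a)+.054*np.cos(a)
    print(th,"dx_tool",round(-(X+.216)*100,2),"dy_tool",round(-(Z-.054)*100,2))
```

```text
t 26.65 delta_pos [0.01, 0.04, 0.03] rot [0.0013, 0.0001, -0.0002] deg 0.1 open 0.0082 F [-0.8  1.5  7.5]
0 dx_tool -0.0 dy_tool -0.0
4 dx_tool -0.43 dy_tool -1.49
8 dx_tool -0.96 dy_tool -2.95
12 dx_tool -1.59 dy_tool -4.37
16 dx_tool -2.33 dy_tool -5.74
20 dx_tool -3.15 dy_tool -7.06
24 dx_tool -4.06 dy_tool -8.32
28 dx_tool -5.06 dy_tool -9.51
32 dx_tool -6.14 dy_tool -10.63
36 dx_tool -7.3 dy_tool -11.66
40 dx_tool -8.52 dy_tool -12.62
44 dx_tool -9.81 dy_tool -13.49
46 dx_tool -10.48 dy_tool -13.89
```

>>> {"name": "send_rows", "arguments": {
  "series": [
    {"delta_pos": [-0.19, -0.75, 0], "rotation": [0, 0, -0.017], "hand": 0.4},
    {"delta_pos": [-0.4, -1.49, 0], "rotation": [0, 0, -0.035], "hand": 0.4},
    {"delta_pos": [-0.9, -2.95, 0], "rotation": [0, 0, -0.07], "hand": 0.4},
    {"delta_pos": [-1.51, -4.37, 0], "rotation": [0, 0, -0.105], "hand": 0.4},
    {"delta_pos": [-2.22, -5.75, 0], "rotation": [0, 0, -0.14], "hand": 0.4},
    {"delta_pos": [-3.01, -7.07, 0], "rotation": [0, 0, -0.175], "hand": 0.4},
    {"delta_pos": [-3.01, -7.07, 0], "rotation": [0, 0, -0.175], "hand": 0.4}
  ]
}}

```text
time: 27.35
tool_pos: [0.4893, -0.1151, 0.1682]
tool_rot: [[0.14, 0.027, -0.99], [0.975, 0.173, 0.143], [0.175, -0.985, -0.002]]
force: [0.3, 0.1, -2.4]
opening: 0.008
```

Run:
```python
from h import *
s=robot.sense();print(s["time"],s["tool_pos"].round(4),s["joint_positions"].round(1),s["force"].round(1),s["opening"])
R0=np.array([[.141,0,-.99],[.99,0,.141],[0,-1,0]]);d=R0.T@(s["tool_pos"]-[.4935,-.0837,.0964])*100
print(d.round(2),Ro.from_matrix(R0.T@s["tool_rot"]).as_rotvec().round(3))
b=.8;ph=np.radians(10)
def tool(th,ph):
    a=np.radians(th);X=-.216*np.cos(a)+.054*np.sin(a);Z=.216*np.sin(a)+.054*np.cos(a);p=np.radians(ph)
    return np.array([-(X+.216)*100+b*np.sin(p),-(Z-.054)*100-b*(1-np.cos(p))])
for th in(24,28,30,32,34,36,38,40,42,44,46):
    v=tool(th,th/2)-tool(20,10);c,q=np.cos(ph),np.sin(ph)
    # tool axes turned by -ph about z
    print(th,"dx",round(c*v[0]-q*v[1],2),"dy",round(q*v[0]+c*v[1],2),"rz",round(-np.radians(th/2-10),3))
```

```text
27.35 [ 0.4893 -0.1151  0.1682] [ -28.2    2.8   96.7    9.6   83.9 -111.3] [ 0.3  0.1 -2.4] 0.008004170960281363
[-3.17 -7.18 -0.03] [-0.003  0.001 -0.176]
24 dx -0.65 dy -1.4 rz -0.035
28 dx -1.4 dy -2.74 rz -0.07
30 dx -1.81 dy -3.4 rz -0.087
32 dx -2.25 dy -4.03 rz -0.105
34 dx -2.7 dy -4.66 rz -0.122
36 dx -3.18 dy -5.26 rz -0.14
38 dx -3.67 dy -5.85 rz -0.157
40 dx -4.19 dy -6.42 rz -0.175
42 dx -4.73 dy -6.97 rz -0.192
44 dx -5.28 dy -7.5 rz -0.209
46 dx -5.85 dy -8.02 rz -0.227
```

>>> {"name": "send_rows", "arguments": {
  "series": [
    {"delta_pos": [-0.65, -1.4, 0], "rotation": [0, 0, -0.035], "hand": 0.4},
    {"delta_pos": [-1.4, -2.74, 0], "rotation": [0, 0, -0.07], "hand": 0.4},
    {"delta_pos": [-1.81, -3.4, 0], "rotation": [0, 0, -0.087], "hand": 0.4},
    {"delta_pos": [-2.25, -4.03, 0], "rotation": [0, 0, -0.105], "hand": 0.4},
    {"delta_pos": [-2.7, -4.66, 0], "rotation": [0, 0, -0.122], "hand": 0.4},
    {"delta_pos": [-3.18, -5.26, 0], "rotation": [0, 0, -0.14], "hand": 0.4},
    {"delta_pos": [-3.67, -5.85, 0], "rotation": [0, 0, -0.157], "hand": 0.4},
    {"delta_pos": [-4.19, -6.42, 0], "rotation": [0, 0, -0.175], "hand": 0.4},
    {"delta_pos": [-4.73, -6.97, 0], "rotation": [0, 0, -0.192], "hand": 0.4},
    {"delta_pos": [-4.73, -6.97, 0], "rotation": [0, 0, -0.192], "hand": 0.4}
  ]
}}

```text
time: 28.35
tool_pos: [0.4806, -0.1727, 0.227]
tool_rot: [[0.133, 0.051, -0.99], [0.924, 0.356, 0.142], [0.359, -0.933, -0.0]]
force: [0.2, 0.3, -3.4]
opening: 0.0085
```

>>> {"name": "send_rows", "arguments": {
  "series": [
    {"delta_pos": [0, 0, 0], "rotation": [0, 0, 0], "hand": 0.4},
    {"delta_pos": [0, 0, 0], "rotation": [0, 0, 0], "hand": 0.4},
    {"delta_pos": [0, 0, 0], "rotation": [0, 0, 0], "hand": 0.4},
    {"delta_pos": [0, 0, 0], "rotation": [0, 0, 0], "hand": 0.4},
    {"delta_pos": [0, 0, 0], "rotation": [0, 0, 0], "hand": 0.4},
    {"delta_pos": [0, 0, 0], "rotation": [0, 0, 0], "hand": 0.4}
  ]
}}

```text
time: 28.95
tool_pos: [0.4806, -0.1714, 0.2268]
tool_rot: [[0.131, 0.051, -0.99], [0.924, 0.355, 0.141], [0.359, -0.933, -0.0]]
force: [-0.0, -0.1, -3.7]
opening: 0.0081
```

Run:
```python
from h import *
s=robot.sense();print(s["time"],s["tool_pos"].round(4),s["force"].round(1),s["opening"])
im=cams.capture("side");cv2.imwrite("pics/p_side6.png",im)
c=cv2.resize(im[170:420,130:330],None,fx=2.4,fy=2.4,interpolation=cv2.INTER_CUBIC)
cv2.imwrite("pics/s6.png",c)
```

```text
28.95 [ 0.4806 -0.1714  0.2268] [-0.  -0.1 -3.7] 0.008067884709253926
```

View pics/s6.png

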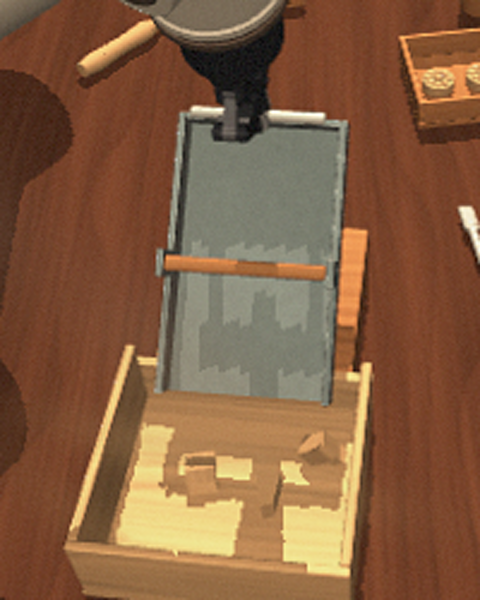

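The tray is empty, and all three offcuts lie in the box at crop positions (200,478), (318,448) and (272,490). I'll lower it along the same arc.

Run:
```python
from h import *
b=.8
def tool(th,ph):
    a=np.radians(th);X=-.216*np.cos(a)+.054*np.sin(a);Z=.216*np.sin(a)+.054*np.cos(a);p=np.radians(ph)
    return np.array([-(X+.216)*100+b*np.sin(p),-(Z-.054)*100-b*(1-np.cos(p))])
def rows(t0,ths):
    ph=np.radians(t0/2);c,q=np.cos(ph),np.sin(ph)
    for th in ths:
        v=tool(th,th/2)-tool(t0,t0/2);print(th,[round(c*v[0]-q*v[1],2),round(q*v[0]+c*v[1],2)],round(-np.radians((th-t0)/2),3))
rows(42,[40,36,32,28,24,20]);rows(20,[18,14,10,7,4,2,1,0])
s=robot.sense();R0=np.array([[.141,0,-.99],[.99,0,.141],[0,-1,0]]);print((R0.T@(s["tool_pos"]-[.4935,-.0837,.0964])*100).round(2),tool(42,21).round(2))
```

```text
40 [np.float64(0.42), np.float64(0.64)] 0.017
36 [np.float64(1.19), np.float64(1.97)] 0.052
32 [np.float64(1.87), np.float64(3.36)] 0.087
28 [np.float64(2.45), np.float64(4.78)] 0.122
24 [np.float64(2.93), np.float64(6.25)] 0.157
20 [np.float64(3.31), np.float64(7.75)] 0.192
18 [np.float64(0.29), np.float64(0.72)] 0.017
14 [np.float64(0.79), np.float64(2.17)] 0.052
10 [np.float64(1.2), np.float64(3.67)] 0.087
7 [np.float64(1.43), np.float64(4.8)] 0.113
4 [np.float64(1.6), np.float64(5.95)] 0.14
2 [np.float64(1.68), np.float64(6.72)] 0.157
1 [np.float64(1.71), np.float64(7.1)] 0.166
0 [np.float64(1.74), np.float64(7.49)] 0.175
[ -8.87 -13.03   0.04] [ -8.87 -13.12]
```

>>> {"name": "send_rows", "arguments": {
  "series": [
    {"delta_pos": [0.42, 0.64, 0], "rotation": [0, 0, 0.017], "hand": 0.4},
    {"delta_pos": [1.19, 1.97, 0], "rotation": [0, 0, 0.052], "hand": 0.4},
    {"delta_pos": [1.87, 3.36, 0], "rotation": [0, 0, 0.087], "hand": 0.4},
    {"delta_pos": [2.45, 4.78, 0], "rotation": [0, 0, 0.122], "hand": 0.4},
    {"delta_pos": [2.93, 6.25, 0], "rotation": [0, 0, 0.157], "hand": 0.4},
    {"delta_pos": [3.31, 7.75, 0], "rotation": [0, 0, 0.192], "hand": 0.4}
  ]
}}

```text
time: 29.6
tool_pos: [0.489, -0.1127, 0.166]
tool_rot: [[0.138, 0.025, -0.99], [0.975, 0.17, 0.14], [0.172, -0.985, -0.001]]
force: [1.2, -0.6, -1.8]
opening: 0.0083
```

>>> {"name": "send_rows", "arguments": {
  "series": [
    {"delta_pos": [0.29, 0.72, 0], "rotation": [0, 0, 0.017], "hand": 0.4},
    {"delta_pos": [0.79, 2.17, 0], "rotation": [0, 0, 0.052], "hand": 0.4},
    {"delta_pos": [1.2, 3.67, 0], "rotation": [0, 0, 0.087], "hand": 0.4},
    {"delta_pos": [1.43, 4.8, 0], "rotation": [0, 0, 0.113], "hand": 0.4},
    {"delta_pos": [1.6, 5.95, 0], "rotation": [0, 0, 0.14], "hand": 0.4},
    {"delta_pos": [1.68, 6.72, 0], "rotation": [0, 0, 0.157], "hand": 0.4},
    {"delta_pos": [1.71, 7.1, 0], "rotation": [0, 0, 0.166], "hand": 0.4},
    {"delta_pos": [1.73, 7.4, 0], "rotation": [0, 0, 0.175], "hand": 0.4},
    {"delta_pos": [1.73, 7.4, 0], "rotation": [0, 0, 0.175], "hand": 0.4},
    {"delta_pos": [1.73, 7.4, 0], "rotation": [0, 0, 0.175], "hand": 0.4}
  ]
}}

```text
time: 30.6
tool_pos: [0.4935, -0.0835, 0.0974]
tool_rot: [[0.141, 0.001, -0.99], [0.99, 0.001, 0.141], [0.001, -1.0, -0.001]]
force: [-4.7, 6.3, 12.2]
opening: 0.0078
```

Run:
```python
from h import *
go([.4935,-.0837,.0964],81.9);print(robot.sense()["tool_pos"].round(4))
```

```text
t 30.6 delta_pos [-0.02, 0.1, -0.0] rot [0.001, -0.0001, 0.0008] deg 0.1 open 0.0078 F [-4.7  6.3 12.2]
[ 0.4935 -0.0835  0.0974]
```

The 12 N push on the overhanging tail could be lifting the mouth, so I'll ease up until it is gone before opening.

>>> {"name": "send_rows", "arguments": {
  "series": [
    {"delta_pos": [0, -0.05, 0], "rotation": [0, 0, 0], "hand": 0.4},
    {"delta_pos": [0, -0.1, 0], "rotation": [0, 0, 0], "hand": 0.4},
    {"delta_pos": [0, -0.1, 0], "rotation": [0, 0, 0], "hand": 0.4}
  ]
}}

```text
time: 30.9
tool_pos: [0.4934, -0.0841, 0.0981]
tool_rot: [[0.141, 0.001, -0.99], [0.99, -0.0, 0.141], [-0.0, -1.0, -0.001]]
force: [-2.7, 1.3, 6.5]
opening: 0.0083
```

>>> {"name": "send_rows", "arguments": {
  "series": [
    {"delta_pos": [0, -0.05, 0], "rotation": [0, 0, 0], "hand": 0.4},
    {"delta_pos": [0, -0.1, 0], "rotation": [0, 0, 0], "hand": 0.4},
    {"delta_pos": [0, -0.1, 0], "rotation": [0, 0, 0], "hand": 0.4}
  ]
}}

```text
time: 31.2
tool_pos: [0.4932, -0.084, 0.0985]
tool_rot: [[0.141, 0.0, -0.99], [0.99, -0.0, 0.141], [-0.0, -1.0, -0.0]]
force: [0.3, -1.9, 1.5]
opening: 0.008
```

>>> {"name": "send_rows", "arguments": {
  "series": [
    {"delta_pos": [0, 0, 0], "rotation": [0, 0, 0], "hand": 1.4},
    {"delta_pos": [0, 0, 0], "rotation": [0, 0, 0], "hand": 2.4},
    {"delta_pos": [0, 0, 0], "rotation": [0, 0, 0], "hand": 3.4},
    {"delta_pos": [0, -0.5, 0], "rotation": [0, 0, 0], "hand": 3.4},
    {"delta_pos": [0, -3, 0], "rotation": [0, 0, 0], "hand": 3.4},
    {"delta_pos": [0, -7, 0], "rotation": [0, 0, 0], "hand": 3.4},
    {"delta_pos": [0, -11, 0], "rotation": [0, 0, 0], "hand": 3.4},
    {"delta_pos": [0, -15, 0], "rotation": [0, 0, 0], "hand": 3.4},
    {"delta_pos": [0, -15, 0], "rotation": [0, 0, 0], "hand": 3.4}
  ]
}}

```text
time: 32.1
tool_pos: [0.4945, -0.0842, 0.2542]
tool_rot: [[0.141, 0.007, -0.99], [0.99, -0.002, 0.141], [-0.001, -1.0, -0.008]]
force: [0.2, -0.3, -0.6]
opening: 0.0337
```

Run:
```python
from h import *
go([.36,.10,.30],81.9)
```

```text
t 32.1 delta_pos [16.33, -4.72, 15.87] rot [0.0077, 0.0001, -0.0013] deg 0.4 open 0.0337 F [ 0.2 -0.3 -0.6]
```

>>> {"name": "send_rows", "arguments": {
  "series": [
    {"delta_pos": [16, -4.7, 15.8], "rotation": [0, 0, 0], "hand": 3.4},
    {"delta_pos": [16, -4.7, 15.8], "rotation": [0, 0, 0], "hand": 3.4},
    {"delta_pos": [16, -4.7, 15.8], "rotation": [0, 0, 0], "hand": 3.4},
    {"delta_pos": [16, -4.7, 15.8], "rotation": [0, 0, 0], "hand": 3.4},
    {"delta_pos": [16, -4.7, 15.8], "rotation": [0, 0, 0], "hand": 3.4},
    {"delta_pos": [16, -4.7, 15.8], "rotation": [0, 0, 0], "hand": 3.4},
    {"delta_pos": [16, -4.7, 15.8], "rotation": [0, 0, 0], "hand": 3.4}
  ]
}}

```text
time: 32.8
tool_pos: [0.3591, 0.0972, 0.2957]
tool_rot: [[0.139, 0.001, -0.99], [0.99, 0.0, 0.139], [0.0, -1.0, -0.001]]
force: [0.3, -0.8, -0.1]
opening: 0.034
```

Run:
```python
from h import *
s=cams.capture("side");t=cams.capture("top");cv2.imwrite("pics/e_s.png",s);cv2.imwrite("pics/e_t.png",t)
a=cv2.resize(s[110:410,150:350],None,fx=2,fy=2,interpolation=cv2.INTER_CUBIC)
b=cv2.resize(t[120:320,100:520],None,fx=400/420,fy=400/420); c=cv2.resize(t[190:330,330:520],(400,295),interpolation=cv2.INTER_CUBIC)
o=np.zeros((600,800,3),np.uint8);o[:,:400]=a;o[:b.shape[0],400:]=b;o[200:495,400:]=c
cv2.imwrite("pics/s7.png",o)
```

```text
(no output)
```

View pics/s7.png

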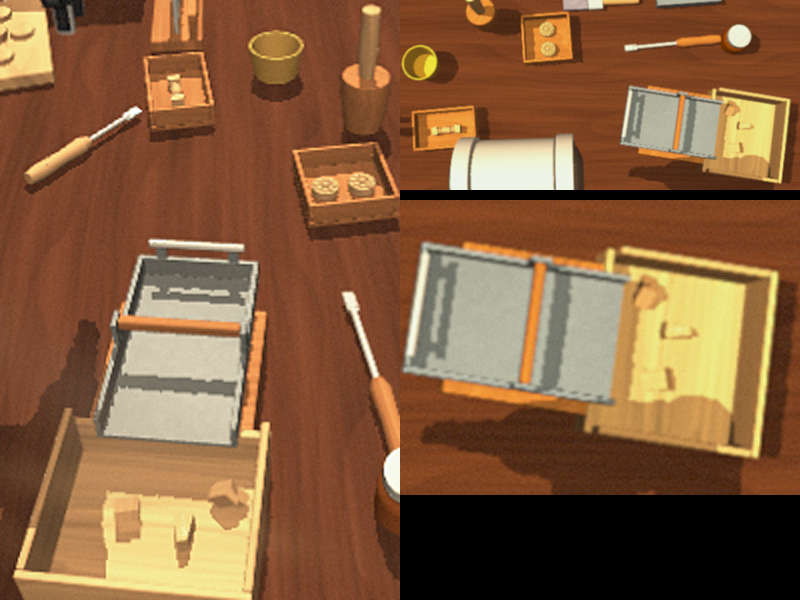

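The final picture shows the tray empty and flat on the ledge with its mouth over the box edge. The three offcuts are in the box, the spindle and rosettes are in their bins, and the tools look unmoved. I'll check the mouth corners numerically, then hand in.

Run:
```python
from h import *
a=np.radians(-98.1);x=np.array([np.cos(a),np.sin(a)]);y=np.array([-x[1],x[0]]);o=np.array([.4628,-.2975])
for u,v in [(637,275),(612,403),(421,244),(404,372)]:
    p=at("top",(330+(u-400)*.475,190+(v-200)*.4746),.082)[:2]-o;print((p@x).round(4),(p@y).round(4))
print(robot.job_done())
```

```text
0.0197 0.0726
0.0096 -0.0696
-0.2196 0.0688
-0.2172 -0.0718
the job is handed in; nothing more can be done
None
```

The job is done and handed in at about 33 s of robot time (limit 72 s).

**What I did:** I laid the spindle in the long bin and both rosettes in the square bin, lowering each until it touched the floor before opening. I then carried the tray by its handle onto the ledge and let go. Taking it again by the tail bar, I tipped it to about 42°, lowered it flat and released it.

**Final pictures:**
- The tray is empty and lies flat on the ledge.
- All three offcuts are on the scrap box floor.
- The spindle and both rosettes lie in their bins.
- The tools and pots in view look unmoved, judged by eye.

**Last measurement:** The mouth corners are about 20 mm and 10 mm past the box edge, where I planned 12 mm. The tail corners are at −220 and −217 mm, and the sides at about ±70 mm. The 10 mm spread at the mouth would mean a skew of up to about 4°. The tail corners and sides read nearly straight, so I put most of it down to reading pixels by eye from a crop. I didn't measure it again.

**Contact forces:**
- About 4–12 N at the placings I read.
- About 6–8 N upward each time the fingers closed; I did not find the cause.
- About 12 N on the tail when the tray came down flat. This could have lifted the overhanging mouth, so I eased it to about 1.5 N before opening.

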